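Emboss the evidence tag beside the brass doorknob

TASK

Take the red-handled embossing stamp from its rack and stand its die squarely inside the white field of the brass tag on the blue marking jig, die and field lengthwise alike; press straight down to a steady 12 newtons or so for about two seconds, without hammering or ever going over 20 newtons. Then lift it straight off without sliding, and put it back upright, let go, in the rack well it came from. Leave the black stamp and everything else where it is.

Things in the scene. Friction and masses are not known exactly. Their poses are not given: they have to be found in the camera images.
- red_stamp_mid (a point): the loose stamp to use, 80 mm tall, about 0.22 kg: at the bottom a steel die 24 x 16 mm (x by y), 12 mm high, then a round neck, then a red handle 28 x 22 mm (x by y) from 24 to 76 mm above the die face, a brass button on top. The point is on its axis, half-way up, 40 mm above the flat die face; z points up, x along the die's long side
- red_stamp: the same red stamp; its origin is the centre of the die face underneath, same axes
- black_stamp: an identical stamp with a black handle, loose in the other well of the rack; leave it. Origin at the centre of its die face
- rack_top (a point): grey stamp rack 190 x 70 mm, 17 mm high, fixed. The point is the centre of its top face. Two wells, centred 50 mm either side of it along its x, each 32 x 24 mm (x by y) and 7 mm deep: a stamp standing in one has 4 mm of play each side. Which stamp stands in which well varies; the stamps stand with their x about along the rack's x
- jig: marking jig, fixed: blue base 120 x 100 mm, an aluminium frame 42 mm high round a dark anvil 64 x 50 mm, with a brass tag 54 x 38 mm fixed on it. When pressed the anvil gives straight down on a spring: about 2 N to start, then 5 N per mm, 8 mm of travel. Origin under the centre of the base, z up, x along the long sides of base and tag
- field (a point): centre of the black-outlined white field on the tag, 32 x 24 mm (x by y); the die fits inside with 4 mm to spare each side. The point is fixed to the jig at the nominal tag height, 58 mm above the table. The real tag face stands up to 9 mm above or below it, as the anvil's locked screw is set differently each time; this height is not measured: feel for it
- doorknob: brass doorknob set lying on two square plates, about 170 mm long and 64 mm high, loose; leave it
- powder_jar: closed jar, 60 mm wide and 70 mm high, loose; leave it
- brush: dusting brush lying on the table, loose; leave it
- tape_roll: yellow tape roll lying flat, 90 mm wide and 24 mm high, loose; leave it
- tile: white tile 120 x 100 x 8 mm lying flat, loose; leave it
- magnifier: black hand magnifier lying flat, lens 68 mm wide with a 90 mm handle, 12 mm high, loose; leave it
Things that resemble listed ones, but are neither listed nor needed, are in the scene too. There is more than one size of the red_stamp; the job needs the larger.

How it is judged:
By the outcome, as a careful person would: the job done as asked, in the order asked, and still so for the second after the job is handed in, with the robot touching nothing.
It also fails if it takes over 64 s, if anything falls off the work surface, if the arm or the gripper's body presses on something with over 40 N, if the wrist force passes 120 N, or if a joint passes its speed limit or range.

ROBOT

A 7-joint arm with a two-finger parallel gripper is mounted at the origin on the work surface. World frame = base frame: x ahead of the robot, y to its left, z up, the work surface at z = 0. Lengths are in m, angles in rad, forces in N, time in s.
With the tool pointing down it reaches from about 0.4 to 0.85 m from the base axis. Payload 10.4 kg.
Tool frame: the origin (TCP) lies at the very end of the fingers, on their centre line; the grasp point (between the pads) lies r.pinch_z behind it (r.pinch_z is the distance from the TCP to the grasp point, in m); z points along the fingers, x is the direction in which the jaws open and shut, and the axes are right-handed (so a half turn about z gives the same grasp; the last joint's range is limited). The gripper opens to 87 mm and grips with 3 to 60 N. Pads are 19 mm wide; open, the fingers measure 117 mm over their backs; the gripper's body (75 mm by 190 mm) begins 51 mm behind the grasp point.
Start: joints at [-1.36, 0.332, -0.065, 1.46, 0.022, 1.35, -0.088], TCP at [0.145, 0.608, 0.187] pointing down, gripper open.
Joint ranges: [-2.6, 2.6], [-0.5, 2.12], [-1.47, 1.34], [0.16, 2.42], [-1.27, 4.41], [0.06, 2.06], [-2.6, 2.6]. Speed limits (rad/s): [2.22, 2.22, 2.79, 2.79, 3.14, 3.14, 3.14].

INTERFACE

Orientations are given as a unit quaternion [x, y, z, w].
In Python, from bench import r gives the robot as it stands.
- The arm moves only by the tool carry_out, never from a script. Its argument "increments" is text: rows parted by semicolons, each of 7 numbers parted by spaces: the turn, a rotation vector about the tool's x, y, z in degrees, then the shift along the tool's x, y, z in m, then the finger opening in m, from 0 to 0.087. A call has exactly 5 rows; each row is the pose to reach, as a shift and turn from the pose measured when the call began, along the tool's axes at that moment; what a row does not reach only later rows make up. A row lasts 1/8 s, in which the tool goes at most 62.5 mm and 10.7 degrees, less where a joint would pass 70% of its speed; a pose out of reach is approached as far as the arm can. A call with a gripper value outside its range is refused whole. The fingers move at their own pace and stop on an object; "squeeze" is the grip in N (left out, the last holds). Time passes only in rows, so rows that repeat a pose let the fingers close, or fill a call up. It gives the time, the measured TCP pose, the force and the opening at its end, in the units of the state.
- r.read_state(): the state, without advancing time (a new reading comes with each control period).
- r.camera(name): name is "side" or "top"; returns (picture, depth): 480x640x3 uint8, blue, green, red; 480x640 float32, m along the optical axis (not along the pixel's ray), 0 where there is no reading.
- r.camera_model(name): a dict with "K" (3x3 intrinsics, pixels), "k1" (the pictures are not rectified: a ray, as slopes to the right and down, at radius r is drawn at 1 + k1 r^2 times it, then the intrinsics apply), "extrinsics" (4x4, takes a point from camera to world coordinates). Camera axes: x right, y down, z forward; pixel columns grow to the right and rows downward; lengths in m; the calibration is good to about 2 mm. A picture is of the moment at which its call begins. camera_model takes no time and is no camera call.
- r.close_job(): hands the job in, once; it reports no verdict.
The state is a dict: "time": time; "joint_positions": joint angles; "joint_vel": joint speeds; "joint_torque": joint torques, N m; "ee_pos": TCP position; "eef_rot": TCP orientation; "ft_force": force on the tool from outside, world axes, zero at the start; "torque": the same for the moment, N m; "width": finger opening in m.
Only numpy, scipy, OpenCV 4.12 (cv2) and the standard library are available. Lean on these libraries where they do the work, as an engineer would, in place of code of your own. Each camera call takes 0.05 s, during which the arm holds its last target.

## Working session

There is one attempt and no reset: what is moved stays moved. The work goes in short steps, Python scripts to look and compute and a tool call to move; the robot and the scene stay as the last step left them, time stands still between calls to the robot, and variables do not carry over. Pictures are saved under pics/ and viewed, and the job is handed in when it is done.

Besides the shell and the picture viewer there is one more tool, called after ">>>" as name(argument=value, ...) on one line, values as JSON. carry_out: Moves the arm, as the interface text tells. Its arguments: {"type":"object","properties":{"increments":{"type":"string"},"squeeze":{"type":"number"}},"required":["increments"]}

```bash
ls; mkdir -p pics; python3 - <<'E'
from bench import r
import cv2,numpy as np
s=r.read_state();print({k:np.round(v,4) for k,v in s.items()}, r.pinch_z)
for n in("side","top"):
    p,d=r.camera(n);cv2.imwrite(f"pics/{n}0.png",p);np.savez(f"pics/{n}0.npz",p=p,d=d)
    m=r.camera_model(n);print(n,np.round(m["K"],1).tolist(),m["k1"],np.round(m["extrinsics"],4).tolist())
E
```

```text
pics
{'time': np.float64(0.0), 'joint_positions': array([-1.3596,  0.3329, -0.0647,  1.4609,  0.0216,  1.3499, -0.0885]), 'joint_vel': array([ 0.0008,  0.0014,  0.0008,  0.0002,  0.0011,  0.001 , -0.0001]), 'joint_torque': array([-7.00000e-04, -6.23263e+01,  2.43000e-02, -3.89886e+01,
       -6.12000e-02,  4.01000e-02,  2.00000e-04]), 'ee_pos': array([0.1447, 0.6076, 0.1864]), 'eef_rot': array([ 7.847e-01,  6.198e-01, -6.000e-04,  5.000e-04]), 'ft_force': array([ 0.7974, -0.9234,  0.4603]), 'torque': array([ 0.0392,  0.0371, -0.0291]), 'width': np.float64(0.0872)} 0.0187
side [[468.6, 0.0, 324.3], [0.0, 468.6, 240.2], [0.0, 0.0, 1.0]] -0.024114254667096418 [[0.6996, -0.3702, 0.6111, 0.0049], [-0.7145, -0.3641, 0.5974, -0.5779], [0.0014, -0.8546, -0.5192, 0.5308], [0.0, 0.0, 0.0, 1.0]]
top [[451.2, 0.0, 327.4], [0.0, 451.2, 238.4], [0.0, 0.0, 1.0]] -0.01580382515316774 [[-0.0067, -0.9888, 0.1494, 0.4223], [-0.9999, 0.0083, 0.0101, -0.0372], [-0.0112, -0.1493, -0.9887, 1.0256], [0.0, 0.0, 0.0, 1.0]]
```

View pics/side0.png

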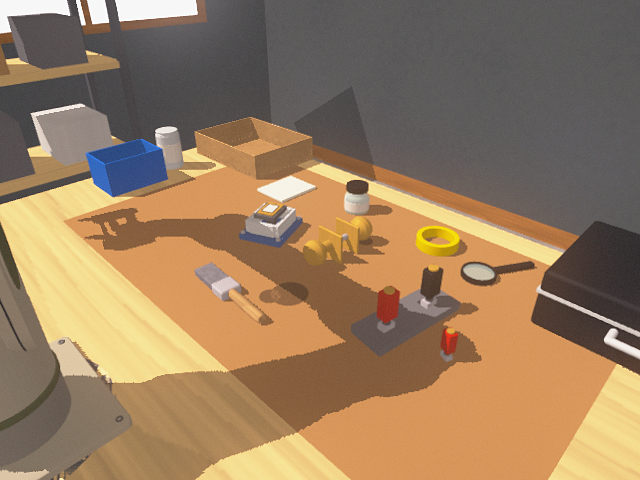

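View pics/top0.png

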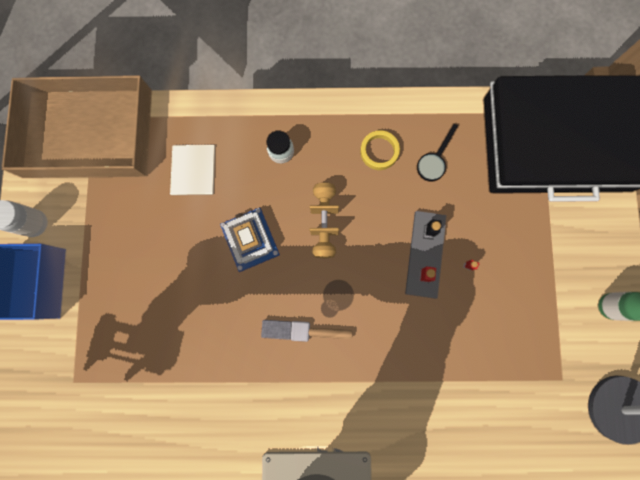

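The side view shows the large red stamp at (388,305) on the rack, the black one at (431,283), and the small red one at (449,343) off the rack. The top view shows them at (429,273), (434,228) and (473,265), with the jig at (249,238).

Candidates for the red stamp:
- **Large red in the rack:** side (388,305), top (429,273). I choose this one, since it is the larger and stands in a well.
- **Small red on the table:** side (449,343), top (473,265). Wrong size and not in the rack.
- **Black in the rack:** side (431,283). Wrong colour.

```bash
cat > h.py <<'E'
import numpy as np,cv2
from scipy.spatial.transform import Rotation as R
from bench import r
def rays(n,uv):
    m=r.camera_model(n);K=np.array(m["K"]);E=np.array(m["extrinsics"])
    uv=np.asarray(uv,float).reshape(-1,1,2)
    n_=cv2.undistortPoints(uv,K,np.array([m["k1"],0,0,0,0.])).reshape(-1,2)
    d=np.c_[n_,np.ones(len(n_))]@E[:3,:3].T
    return E[:3,3],d
def plane(n,uv,z):
    o,d=rays(n,uv);t=(z-o[2])/d[:,2];return o+t[:,None]*d
def proj(n,P):
    m=r.camera_model(n);K=np.array(m["K"]);E=np.linalg.inv(np.array(m["extrinsics"]))
    rv,_=cv2.Rodrigues(E[:3,:3])
    return cv2.projectPoints(np.asarray(P,float).reshape(-1,1,3),rv,E[:3,3],K,np.array([m["k1"],0,0,0,0.]))[0].reshape(-1,2)
def cloud(n,d):
    v,u=np.mgrid[0:480,0:640];m=r.camera_model(n)
    o,dd=rays(n,np.c_[u.ravel(),v.ravel()]);return (o+dd*d.ravel()[:,None]).reshape(480,640,3)
def crop(p,x0,y0,x1,y1,f,name):
    cv2.imwrite(name,cv2.resize(p[y0:y1,x0:x1],None,fx=f,fy=f,interpolation=cv2.INTER_CUBIC))
E
python3 - <<'E'
from h import *
print(proj("top",[[.145,.608,.187]]),proj("side",[[.145,.608,.187]]))
t=np.load("pics/top0.npz");s=np.load("pics/side0.npz")
crop(t["p"],395,200,495,310,5,"pics/t_rack.png")
crop(t["p"],210,195,290,280,7,"pics/t_jig.png")
crop(s["p"],340,250,480,365,5,"pics/s_rack.png")
crop(s["p"],230,190,315,250,8,"pics/s_jig.png")
E
```

```text
[[-27.59543738 465.13014591]] [[-31.49256767 150.09946824]]
```

View pics/t_rack.png

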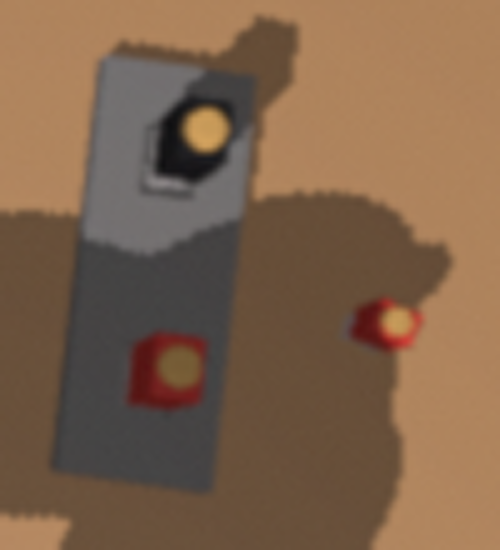

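View pics/t_jig.png

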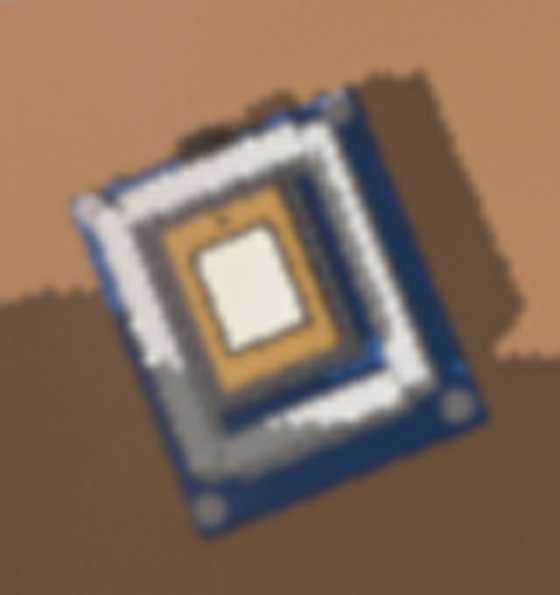

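View pics/s_rack.png

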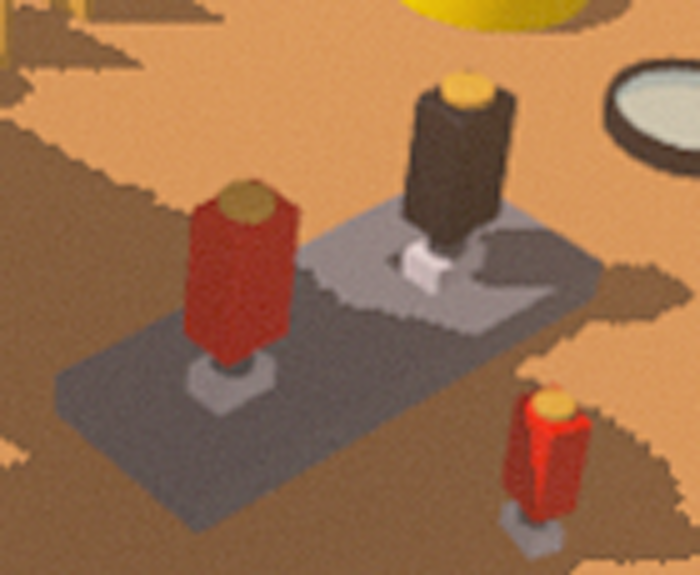

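View pics/s_jig.png

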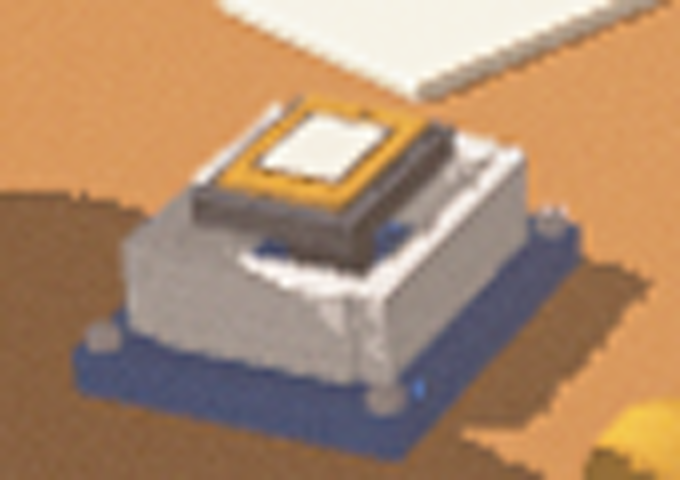

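The crops confirm it: the red stamp in the rack is the same size as the black one, and the loose red one at side (449,343) is clearly smaller. The jig's white field is at top crop (248,288). Next I measure everything.

```bash
cat > meas.py <<'E'
from h import *
def largest(m):
    n,l,st,c=cv2.connectedComponentsWithStats(m.astype(np.uint8));k=1+np.argmax(st[1:,4]);return l==k,c[k]
def sub(m,roi):
    z=np.zeros(m.shape,bool);x0,y0,x1,y1=roi;z[y0:y1,x0:x1]=m[y0:y1,x0:x1];return z
def rect(n,mask,z):
    c=cv2.findContours(mask.astype(np.uint8),cv2.RETR_EXTERNAL,cv2.CHAIN_APPROX_NONE)[0];c=max(c,key=cv2.contourArea)
    P=plane(n,c.reshape(-1,2),z)[:,:2]
    (cx,cy),(w,h),a=cv2.minAreaRect((P*1000).astype(np.float32))
    if w<h: w,h,a=h,w,a+90
    a=(a+90)%180-90
    return np.round([cx,cy,w,h,a],1)
E
python3 - <<'E'
from meas import *
I={n:np.load(f"pics/{n}0.npz") for n in("top","side")}
roi={"top":dict(field=(228,215,268,265),tag=(228,215,268,265),rack=(395,195,460,310),stamp=(410,255,450,290),bl=(420,210,450,245)),
     "side":dict(field=(255,195,295,225),stamp=(370,280,405,330),bl=(415,258,445,300))}
cen={}
for n in I:
    p=I[n]["p"];d=I[n]["d"];hsv=cv2.cvtColor(p,cv2.COLOR_BGR2HSV);H,S,V=cv2.split(hsv);H=H.astype(int)
    C=cloud(n,d)
    f,c=largest(sub((S<40)&(V>190),roi[n]["field"]));cen[n,'f']=c
    print(n,"field px",c,f.sum(),[ (z,rect(n,f,z)) for z in (.052,.058,.064)], "depth med",np.round(np.median(C[f],0)*1000,1))
    red,c=largest(sub((S>150)&((H<6)|(H>174)),roi[n]["stamp"]));print("red",c,red.sum())
    for k in("stamp","bl"):
        g=sub((S>110)&(H>=10)&(H<30)&(V>60),roi[n][k]);
        if g.any():
            g,c=largest(g);cen[n,k]=c;print(n,k,"button",c,g.sum(),np.round(plane(n,c,.090)*1000,1),np.round(np.median(C[g],0)*1000,1))
    if n=="top":
        k,c=largest(sub((S<70)&(V<160),roi[n]["rack"])|red);cv2.imwrite("pics/rm.png",k*255);print("rack",rect(n,k,.017),k.sum())
        for z in(.004,.012):
            b,_=largest(sub((H>100)&(H<130)&(S>90),(210,195,290,280)));print("base",z,rect(n,b,z))
        b,_=largest(sub((H>12)&(H<25)&(S>130)&(V>150),roi[n]["tag"]));print("tag",rect(n,b|f,.058))
    # table plane check
    print(n,"table z",np.round([C[y,x]*1000 for x,y in ([(340,300),(150,250)] if n=="top" else [(330,320),(180,230)])],1))
def tri(a,b):
    o1,d1=rays("top",a);o2,d2=rays("side",b);d1=d1[0];d2=d2[0]
    A=np.c_[d1,-d2];x=np.linalg.lstsq(A,o2-o1,rcond=None)[0];p,q=o1+x[0]*d1,o2+x[1]*d2
    return np.round(p*1000,1),np.round(q*1000,1)
for k in("f","stamp","bl"):
    if("top",k) in cen and ("side",k) in cen: print(k,tri(cen["top",k],cen["side",k]))
E
```

```text
top field px [251.53917051 231.1843318 ] 217 [(0.052, array([576.3, 145.1,  93.7,  67.4,  22.8])), (0.058, array([575.4, 143.9,  93.1,  67. ,  22.8])), (0.064, array([574.4, 142.8,  92.6,  66.6,  22.8]))] depth med [604.7 131.4  42.3]
red [426.53571429 274.33035714] 112
top stamp button [445.23214286 272.73928571] 280 [[ 489.9 -271.1   90. ]] [ 495.5 -293.8    1.1]
top bl button [444.53684211 223.68421053] 190 [[ 593.  -274.3   90. ]] [ 611.  -301.5    0.8]
rack [ 538.6 -247.3  191.5   72.5   -8.8] 2504
base 0.004 [564.9 118.8 137.4  69.3 -18.4]
base 0.012 [563.8 117.6 136.3  68.7 -18.4]
tag [575.4 143.9  93.1  67.   22.8]
top table z [[ 4.368e+02 -5.420e+01 -2.000e-01]
 [ 5.536e+02  3.819e+02  1.600e+00]]
side field px [280.71764706 196.62352941] 85 [(0.052, array([631.7, 176.6,  56.2,  31.4, -45.5])), (0.058, array([623.9, 167.1,  55.5,  31. , -45.5])), (0.064, array([616. , 157.7,  54.7,  30.6, -45.5]))] depth med [695.7 252.4   6. ]
red [387.43040293 306.09157509] 546
side stamp button [384.23164763 290.16150082] 613 [[ 482.5 -240.5   90. ]] [ 5.801e+02 -1.737e+02 -5.000e-01]
side bl button [429.92011019 271.80853994] 726 [[ 573.6 -263.3   90. ]] [ 6.702e+02 -2.003e+02 -2.000e-01]
side table z [[ 4.495e+02 -1.572e+02 -3.000e-01]
 [ 4.329e+02  2.984e+02 -9.000e-01]]
f (array([581. , 132.6,  87.3]), array([590. , 125.3,  87.5]))
stamp (array([ 488.6, -266.9,  106.8]), array([ 470.6, -248.9,  101. ]))
bl (array([ 592.9, -274.1,   90.8]), array([ 580.3, -259.7,   84.8]))[ WARN:0@2.126] global loadsave.cpp:1063 imwrite_ Unsupported depth image for selected encoder is fallbacked to CV_8U.
```

```bash
python3 - <<'E'
from meas import *
I={n:np.load(f"pics/{n}0.npz") for n in("top","side")}
def seed(m,s):
    n,l=cv2.connectedComponents(m.astype(np.uint8),connectivity=4);k=l[s[1],s[0]]
    M=l==k; v,u=np.nonzero(M);return M,np.array([u.mean(),v.mean()])
for n,S0 in dict(top=dict(f=(245,237),r=(431,273),b=(436,226)),side=dict(f=(270,208),r=(389,290),b=(433,268))).items():
    hsv=cv2.cvtColor(I[n]["p"],cv2.COLOR_BGR2HSV)
    for k,(u,v) in S0.items(): print(n,k,hsv[v,u],[hsv[v+dv,u+du].tolist() for du,dv in((0,-6),(0,6),(-7,0),(7,0))],hsv[v,u-9:u+10].tolist())
E
```

```text
top f [ 21  19 234] [[21, 19, 234], [21, 28, 210], [17, 137, 179], [18, 37, 159]] [[16, 86, 137], [17, 130, 181], [17, 137, 179], [17, 88, 142], [19, 32, 178], [23, 25, 228], [22, 20, 234], [21, 19, 233], [20, 20, 234], [21, 19, 234], [20, 20, 234], [21, 18, 235], [21, 18, 235], [21, 17, 235], [21, 17, 237], [23, 25, 227], [18, 37, 159], [17, 116, 145], [17, 143, 175]]
top r [ 18 139 117] [[0, 158, 103], [0, 188, 110], [0, 199, 87], [0, 4, 67]] [[0, 190, 86], [1, 199, 86], [0, 199, 87], [3, 189, 96], [9, 168, 108], [16, 141, 114], [18, 139, 117], [18, 138, 118], [18, 140, 118], [18, 139, 117], [18, 141, 116], [18, 139, 117], [15, 144, 113], [9, 131, 101], [2, 44, 76], [0, 0, 67], [0, 4, 67], [12, 34, 76], [14, 85, 90]]
top b [ 17 141 201] [[11, 44, 46], [135, 17, 30], [120, 12, 21], [170, 9, 84]] [[170, 18, 43], [150, 12, 22], [120, 12, 21], [15, 69, 37], [17, 122, 90], [18, 137, 156], [17, 141, 199], [18, 141, 204], [17, 141, 203], [17, 141, 201], [18, 142, 200], [17, 140, 198], [17, 142, 182], [17, 129, 134], [13, 63, 77], [120, 4, 66], [170, 9, 84], [7, 22, 103], [13, 63, 106]]
si
[... 442 characters left out ...]
, [4, 195, 144]] [[13, 154, 191], [6, 180, 159], [4, 213, 139], [9, 188, 144], [18, 166, 143], [18, 168, 146], [17, 165, 148], [18, 172, 148], [17, 162, 148], [17, 161, 149], [17, 159, 148], [17, 160, 148], [17, 172, 145], [18, 164, 148], [16, 178, 146], [8, 195, 144], [4, 195, 144], [8, 182, 154], [11, 154, 190]]
side b [ 20 176 235] [[14, 144, 216], [11, 99, 88], [14, 121, 112], [13, 113, 86]] [[14, 140, 171], [13, 124, 123], [14, 121, 112], [10, 111, 87], [17, 164, 180], [19, 178, 239], [19, 174, 237], [19, 177, 235], [20, 180, 234], [20, 176, 235], [19, 173, 233], [19, 183, 231], [19, 180, 235], [19, 180, 234], [17, 171, 200], [15, 125, 96], [13, 113, 86], [13, 126, 123], [14, 141, 177]]
```

```bash
cat >> meas.py <<'E'
def seed(m,s):
    n,l=cv2.connectedComponents(m.astype(np.uint8),connectivity=4);M=l==l[s[1],s[0]]; v,u=np.nonzero(M);return M,np.array([u.mean(),v.mean()])
def tri(a,b):
    o1,d1=rays("top",a);o2,d2=rays("side",b);d1=d1[0];d2=d2[0]
    x=np.linalg.lstsq(np.c_[d1,-d2],o2-o1,rcond=None)[0];p,q=o1+x[0]*d1,o2+x[1]*d2
    return np.round(p*1000,1),np.round(q*1000,1)
def msk(n,p,k):
    H,S,V=[a.astype(int) for a in cv2.split(cv2.cvtColor(p,cv2.COLOR_BGR2HSV))]
    return dict(f=(S<45)&(V>195)&(V<(242 if n=="top" else 255)),r=(H>=16)&(H<=19)&(S>125)&(V<(125 if n=="top" else 160)),b=(H>=16)&(S>125)&(V>(125 if n=="top" else 190)),
      red=(S>140)&((H<7)|(H>174)),tag=((H>=15)&(H<=21)&(S>90)&(V>130)))[k]
E
python3 - <<'E'
from meas import *
I={n:np.load(f"pics/{n}0.npz") for n in("top","side")}
c={}
for n,S0 in dict(top=dict(f=(245,237),r=(431,273),b=(436,226)),side=dict(f=(270,208),r=(389,290),b=(433,268))).items():
    C=cloud(n,I[n]["d"])
    for k,s in S0.items():
        M,c[n,k]=seed(msk(n,I[n]["p"],k),s); print(n,k,c[n,k],M.sum(),np.round(np.median(C[M],0)*1000,1))
        if k=="f":
            for z in(.055,.058,.062):print(z,rect(n,M,z),np.round(plane(n,c[n,k],z)*1000,1))
        else: print(np.round(plane(n,c[n,k],.090)*1000,1))
for k in"frb":print(k,*tri(c["top",k],c["side",k]))
E
```

```text
top f [245.28767123 235.65068493] 146 [575.9 151.7  57.9]
0.055 [576.6 152.   30.7  22.6  22.5] [[576.7 152.   55. ]]
0.058 [576.1 151.4  30.6  22.5  22.5] [[576.2 151.4  58. ]]
0.062 [575.5 150.7  30.5  22.4  22.5] [[575.5 150.6  62. ]]
top r [430.31578947 272.81578947] 38 [ 489.6 -239.7   90.4]
[[ 489.9 -240.2   90. ]]
top b [435.86206897 225.5       ] 58 [ 589.3 -255.9   90.3]
[[ 589.3 -255.9   90. ]]
side f [269.94029851 207.97014925] 67 [578.5 150.3  55.5]
0.055 [579.  151.3  29.7  22.7  22.1] [[578.6 150.6  55. ]]
0.058 [575.3 146.7  29.5  22.5  22.1] [[575.  146.1  58. ]]
0.062 [570.5 140.5  29.3  22.4  22.1] [[570.2 139.9  62. ]]
side r [388.96923077 289.83076923] 65 [ 489.2 -243.9   88.7]
[[ 488.3 -245.2   90. ]]
side b [432.9047619  266.95238095] 63 [ 590.8 -258.    88.5]
[[ 589. -259.   90.]]
f [576.6 151.9  55.1] [578.5 150.5  55.1]
r [ 490.2 -241.    86.2] [ 491.9 -242.8   86.7]
b [ 589.7 -256.4   87.9] [ 591.  -257.9   88.5]
```

```bash
cat > d.py <<'E'
from h import *
import sys
def go(x,y,z,psi):
    s=r.read_state();Rm=R.from_quat(s["eef_rot"]).as_matrix();p=np.array(s["ee_pos"])
    a=np.radians(psi);T=np.array([[np.cos(a),np.sin(a),0],[np.sin(a),-np.cos(a),0],[0,0,-1]])
    print("t",round(s["time"],2),"pos",np.round(p*1000,1),"psi",round(np.degrees(np.arctan2(Rm[1,0],Rm[0,0])),2),"tilt",np.round(Rm[:2,2]*57.3,2),"F",np.round(s["ft_force"],2),"M",np.round(s["torque"],2),"w",round(float(s["width"])*1000,1))
    print("turn",np.round(np.degrees(R.from_matrix(Rm.T@T).as_rotvec()),2),"shift",np.round(Rm.T@(np.array([x,y,z])-p),4),"q",np.round(s["joint_positions"],2))
if __name__=="__main__": go(*map(float,sys.argv[1:]))
E
python3 d.py .5 .25 .19 81.2
```

```text
t 0.1 pos [144.7 607.6 186.5] psi 76.61 tilt [-0.01 -0.07] F [ 0.68 -0.03 -0.05] M [ 0.01 -0.02 -0.05] w 87.1
turn [-0.    0.07 -4.59] shift [-0.2656  0.4285 -0.0031] q [-1.36  0.33 -0.06  1.46  0.02  1.35 -0.09]
```

>>> carry_out(increments="0 0 0 -0.027 0.043 0 0.087; 0 0 0 -0.054 0.086 0 0.087; 0 0 0 -0.081 0.129 0 0.087; 0 0 0 -0.108 0.172 0 0.087; 0 0 0 -0.135 0.215 0 0.087", squeeze=30)

```text
time: 0.72
ee_pos: [0.3235, 0.425, 0.1865]
eef_rot: [0.785, 0.62, -0.001, 0.0]
ft_force: [0.9, 0.5, 1.1]
width: 0.0868
```

```bash
python3 d.py .5 .22 .19 81.2
```

```text
t 0.72 pos [323.5 425.  186.5] psi 76.6 tilt [-0.03 -0.09] F [0.9  0.48 1.13] M [-0.01 -0.06  0.02] w 86.8
turn [-0.01  0.09 -4.6 ] shift [-0.1585  0.2192 -0.0033] q [-1.07  0.13  0.07  1.71 -0.01  1.3   0.34]
```

>>> carry_out(increments="0 0 -1 -0.035 0.048 0 0.087; 0 0 -2 -0.070 0.096 0 0.087; 0 0 -3 -0.105 0.144 0 0.087; 0 0 -4 -0.140 0.192 0 0.087; 0 0 -4.6 -0.1585 0.219 0 0.087")

```text
time: 1.35
ee_pos: [0.5015, 0.2167, 0.1866]
eef_rot: [0.76, 0.65, -0.001, 0.001]
ft_force: [-1.3, 1.1, -0.3]
width: 0.087
```

```bash
python3 d.py .49 -.2415 .16 81.2
```

```text
t 1.35 pos [501.5 216.7 186.6] psi 81.02 tilt [-0.02 -0.14] F [-1.27  1.09 -0.33] M [ 0.09 -0.01 -0.01] w 87.0
turn [ 0.    0.14 -0.18] shift [-0.4543  0.0602  0.0277] q [-0.76  0.16  0.3   1.69 -0.04  1.31  0.96]
```

>>> carry_out(increments="0 0 0 -0.055 0.008 0 0.087; 0 0 0 -0.110 0.016 0 0.087; 0 0 0 -0.165 0.024 0 0.087; 0 0 0 -0.220 0.031 0 0.087; 0 0 0 -0.275 0.037 0 0.087")

```text
time: 1.98
ee_pos: [0.4946, -0.0625, 0.1871]
eef_rot: [0.76, 0.65, -0.001, 0.001]
ft_force: [1.1, -0.2, -0.3]
width: 0.0871
```

```bash
python3 d.py .49 -.2415 .16 81.2
```

```text
t 1.98 pos [494.6 -62.5 187.1] psi 81.03 tilt [-0.02 -0.12] F [ 1.13 -0.2  -0.27] M [-0.01 -0.01 -0.06] w 87.1
turn [-0.    0.13 -0.17] shift [-0.1775  0.0234  0.0275] q [-0.47  0.04  0.52  1.81 -0.02  1.3   1.47]
```

>>> carry_out(increments="0 0.03 -0.05 -0.045 0.006 0.004 0.087; 0 0.06 -0.1 -0.090 0.012 0.010 0.087; 0 0.1 -0.15 -0.135 0.018 0.018 0.075; 0 0.13 -0.17 -0.1775 0.0234 0.0275 0.070; 0 0.13 -0.17 -0.1775 0.0234 0.0275 0.060")

```text
time: 2.6
ee_pos: [0.4882, -0.245, 0.1591]
eef_rot: [0.761, 0.649, -0.001, -0.0]
ft_force: [0.2, 0.2, 0.7]
width: 0.0671
```

```bash
python3 d.py .49 -.2415 .0413 81.2; python3 - <<'E'
from h import *
for n in("side","top"):
    p,d=r.camera(n);cv2.imwrite(f"pics/{n}1.png",p)
    c=(340,150,540,300) if n=="side" else (380,180,500,300)
    crop(p,*c,4,f"pics/{n}1c.png")
E
```

```text
t 2.6 pos [ 488.2 -245.   159.1] psi 80.88 tilt [-0.12 -0.07] F [0.25 0.24 0.74] M [ 0.02 -0.01  0.03] w 67.1
turn [-0.11  0.09 -0.32] shift [0.0039 0.0014 0.1178] q [-0.23  0.2   0.69  1.74 -0.13  1.25  1.91]
```

View pics/side1.png

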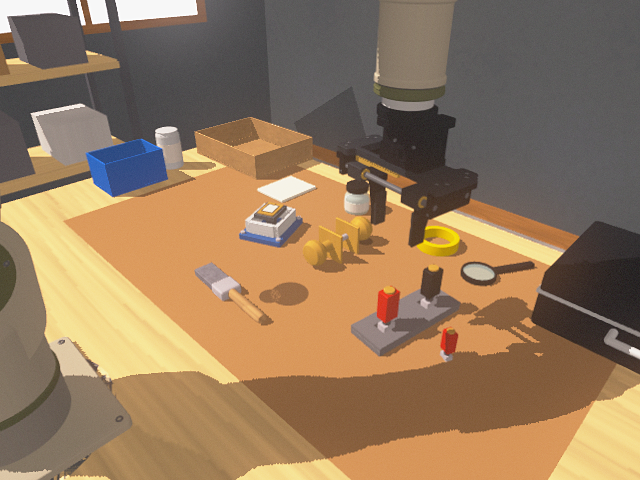

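View pics/top1c.png

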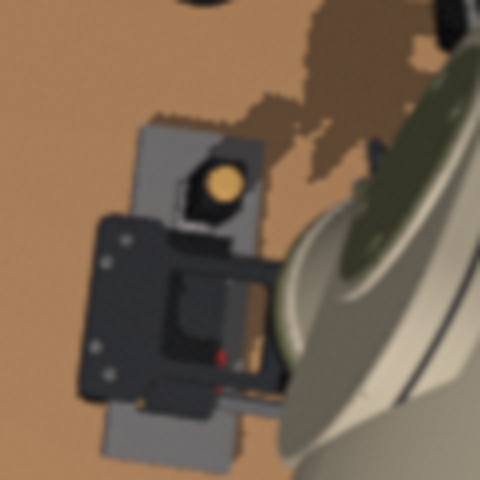

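The gripper is above the red stamp with its fingers at side (378,200) and (418,225), one on each side of it along the rack's y. Descending.

>>> carry_out(increments="-0.1 0.1 -0.3 0.004 0.0014 0.015 0.06; -0.1 0.1 -0.3 0.004 0.0014 0.035 0.06; -0.1 0.1 -0.3 0.004 0.0014 0.055 0.06; -0.1 0.1 -0.3 0.004 0.0014 0.065 0.06; -0.1 0.1 -0.3 0.004 0.0014 0.065 0.06")

```text
time: 3.32
ee_pos: [0.4915, -0.2366, 0.094]
eef_rot: [0.757, 0.653, 0.001, -0.001]
ft_force: [0.4, -1.2, 0.2]
width: 0.0603
```

```bash
python3 d.py .49 -.2415 .0413 81.2; python3 - <<'E'
from h import *
p,d=r.camera("side");crop(p,320,150,520,360,3,f"pics/side2c.png")
E
```

```text
t 3.33 pos [ 491.5 -236.6   94. ] psi 81.52 tilt [-0.01  0.13] F [ 0.42 -1.15  0.16] M [-0.    0.02  0.03] w 60.3
turn [-0.03 -0.13  0.32] shift [-0.0052 -0.0008  0.0526] q [-0.21  0.26  0.67  1.82 -0.18  1.12  1.95]
```

View pics/side2c.png

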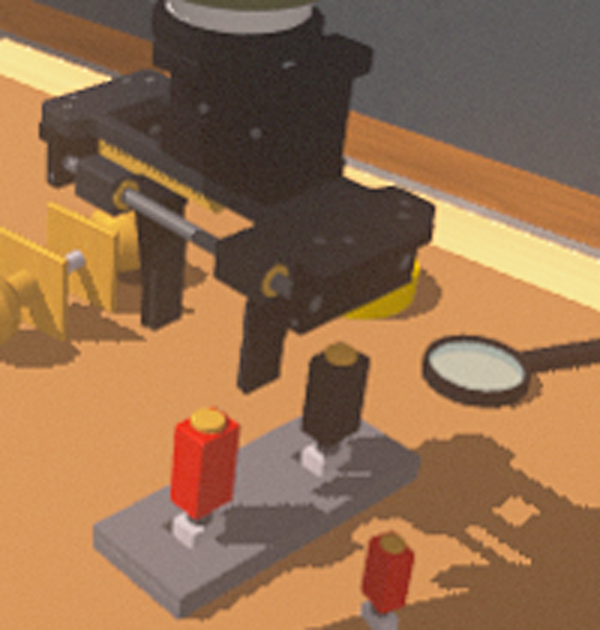

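```bash
python3 - <<'E'
from h import *
s=r.read_state();p=np.array(s["ee_pos"]);Rm=R.from_quat(s["eef_rot"]).as_matrix()
print(proj("side",[p,p+Rm[:,0]*.03,p-Rm[:,0]*.03,[.49,-.2405,.09]]))
E
```

```text
[[386.43353208 284.15359714]
 [373.41828202 275.1386878 ]
 [400.18839509 293.68073867]
 [387.22428596 288.04532764]]
```

The fingertips in the picture, at about (372,258) and (406,280), don't match where the measured TCP should project. I'll check against depth.

```bash
python3 - <<'E'
from h import *
p,d=r.camera("side");s=r.read_state();print(np.round(s["ee_pos"],4))
C=cloud("side",d)
for u,v in [(371,256),(374,256),(372,250),(404,277),(408,274),(408,260),(389,290)]: print((u,v),p[v,u],np.round(C[v,u]*1000,1))
p,d=r.camera("top");cv2.imwrite("pics/top3.png",p);crop(p,380,180,520,300,5,"pics/top3c.png");C=cloud("top",d)
print(proj("top",[s["ee_pos"]]))
E
```

```text
[ 0.4921 -0.2373  0.0951]
(371, 256) [54 65 80] [ 487.8 -206.7  134.9]
(374, 256) [50 59 77] [ 492.7 -208.7  133.6]
(372, 250) [44 59 77] [ 486.8 -208.6  147.2]
(404, 277) [40 50 70] [ 476.9 -276.9  136.2]
(408, 274) [41 52 70] [ 485.3 -277.7  137.6]
(408, 260) [43 48 70] [ 477.6 -279.9  166.6]
(389, 290) [ 73 178 233] [ 489.6 -244.4   88.5]
[[429.40838298 271.58038523]]
```

View pics/top3c.png

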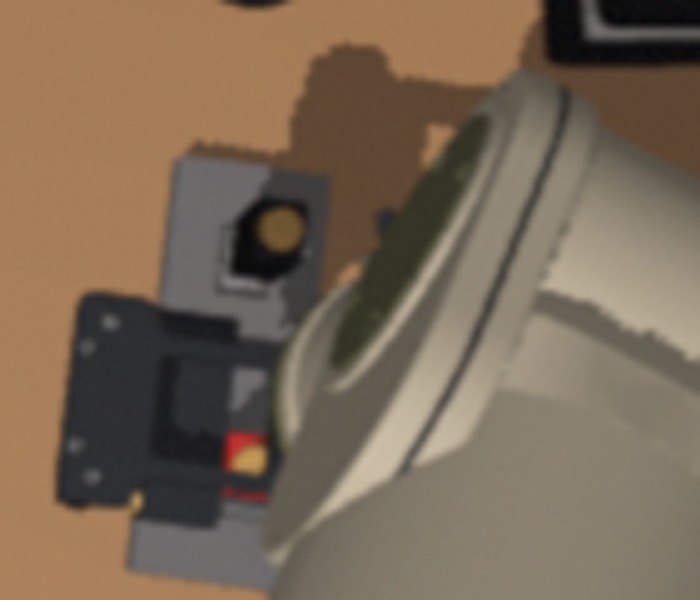

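```bash
python3 - <<'E'
from h import *
for q in ([.4882,-.245,.159],[.4882,-.245,.197],[.492,-.238,.095],[.492,-.238,.133]):print(q,proj("side",[q]))
p,d=r.camera("side");C=cloud("side",d);s=r.read_state();print(np.round(s["ee_pos"],4),s["width"])
# dark finger pixels: min z near the TCP
m=(np.abs(C[...,0]-.49)<.05)&(np.abs(C[...,1]+.24)<.09)&(C[...,2]>.1)&(C[...,2]<.3)
y,x=np.nonzero(m);
for lo in np.arange(.1,.2,.008):
    k=m&(C[...,2]>=lo)&(C[...,2]<lo+.008)
    if k.any():P=C[k];print(round(lo,3),k.sum(),np.round(P.min(0)*1000),np.round(P.max(0)*1000))
crop(p,340,200,460,330,6,"pics/side3c.png")
E
```

```text
[0.4882, -0.245, 0.159] [[392.26256647 252.19412689]]
[0.4882, -0.245, 0.197] [[394.30750466 229.76207778]]
[0.492, -0.238, 0.095] [[386.97172844 284.22340312]]
[0.492, -0.238, 0.133] [[388.76411826 263.95047711]]
[ 0.4922 -0.2376  0.0953] 0.05994322370893646
0.124 30 [ 476. -280.  129.] [ 505. -202.  132.]
0.132 129 [ 475. -280.  132.] [ 506. -201.  140.]
0.14 124 [ 475. -281.  140.] [ 507. -200.  148.]
0.148 120 [ 474. -281.  148.] [ 505. -199.  156.]
0.156 120 [ 474. -283.  156.] [ 507. -199.  164.]
0.164 138 [ 474. -284.  164.] [ 506. -196.  172.]
0.172 152 [ 474. -285.  172.] [ 505. -195.  180.]
0.18 88 [ 474. -286.  180.] [ 503. -193.  188.]
0.188 37 [ 479. -286.  189.] [ 508. -193.  196.]
0.196 159 [ 443. -330.  196.] [ 514. -150.  204.]
```

View pics/side3c.png

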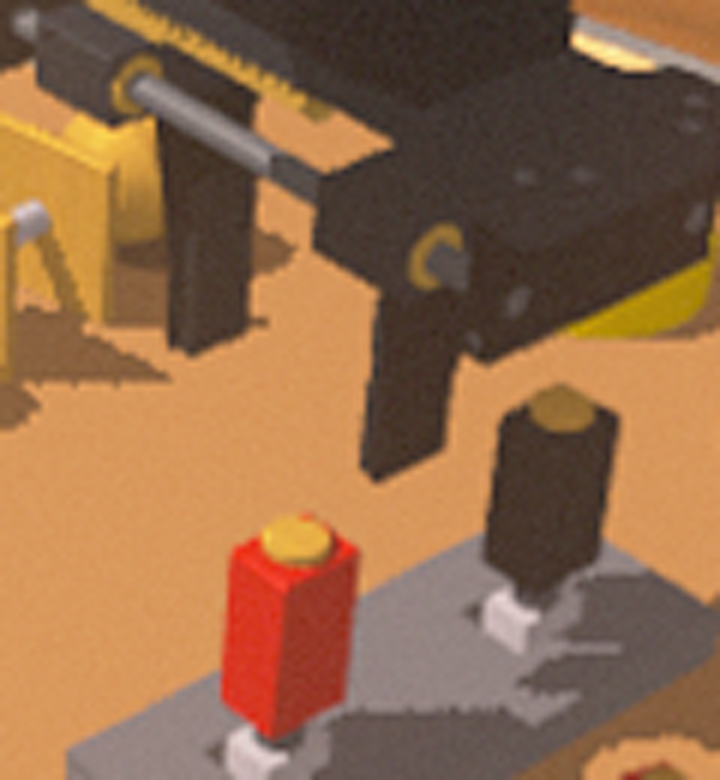

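Depth puts the visible fingertips at z≈0.129 and the body's underside at z≈0.196. That matches the stated 70 mm from body to tip, but the state reports a TCP z of 0.095. The reported z therefore looks about 34 mm too low, while x and y agree to about 3 mm. Before going lower, I'll close gently with the reported tip at 0.076: the fingers touch the handle if the report is right and meet above the stamp if the camera is right.

```bash
python3 d.py .49 -.2405 .076 81.2
```

```text
t 3.52 pos [ 492.2 -237.6   95.3] psi 81.47 tilt [0.13 0.09] F [-0.37 -0.18  0.05] M [ 0.03  0.05 -0.02] w 59.9
turn [ 0.11 -0.11  0.27] shift [-0.0033 -0.0018  0.0193] q [-0.21  0.26  0.67  1.82 -0.18  1.12  1.95]
```

>>> carry_out(increments="0 0 0.3 -0.0033 -0.0018 0.01 0.06; 0 0 0.3 -0.0033 -0.0018 0.019 0.05; 0 0 0.3 -0.0033 -0.0018 0.019 0.03; 0 0 0.3 -0.0033 -0.0018 0.019 0.016; 0 0 0.3 -0.0033 -0.0018 0.019 0.016", squeeze=3)

```text
time: 4.15
ee_pos: [0.4902, -0.2406, 0.0766]
eef_rot: [0.759, 0.651, 0.002, 0.0]
ft_force: [0.3, 1.3, 0.1]
width: 0.0279
```

```bash
python3 d.py .49 -.2405 .042 81.2;python3 - <<'E'
from h import *
p,d=r.camera("side");crop(p,340,200,460,330,6,"pics/side4c.png")
E
```

```text
t 4.15 pos [ 490.2 -240.6   76.6] psi 81.18 tilt [0.15 0.09] F [0.3  1.27 0.12] M [0.01 0.01 0.02] w 27.9
turn [ 0.14 -0.11 -0.02] shift [-0.     -0.0003  0.0346] q [-0.2   0.29  0.67  1.84 -0.2   1.08  1.96]
```

View pics/side4c.png

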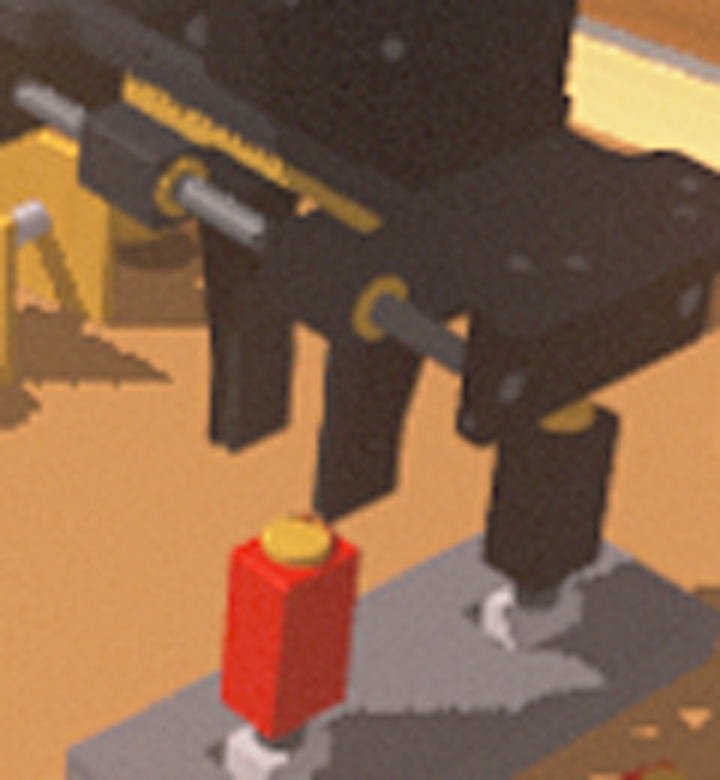

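>>> carry_out(increments="0 0 0 0 0 0 0.014; 0 0 0 0 0 0 0.014; 0 0 0 0 0 0 0.014; 0 0 0 0 0 0 0.014; 0 0 0 0 0 0 0.014")

```text
time: 4.82
ee_pos: [0.4902, -0.2406, 0.0765]
eef_rot: [0.759, 0.651, 0.002, 0.0]
ft_force: [0.4, -0.1, -0.2]
width: 0.014
```

```bash
python3 d.py .49 -.2405 .042 81.2;python3 - <<'E'
from h import *
p,d=r.camera("side");crop(p,340,200,460,330,6,"pics/side5c.png")
C=cloud("side",d)
m=(np.abs(C[...,0]-.49)<.05)&(np.abs(C[...,1]+.24)<.05)&(C[...,2]>.096)&(C[...,2]<.15)
for lo in np.arange(.096,.15,.006):
    k=m&(C[...,2]>=lo)&(C[...,2]<lo+.006)
    if k.any():P=C[k];print(round(lo,3),k.sum(),np.round(P.min(0)*1000),np.round(P.max(0)*1000))
p,d=r.camera("top");crop(p,380,180,520,300,5,"pics/top5c.png")
E
```

```text
t 4.83 pos [ 490.2 -240.6   76.5] psi 81.18 tilt [0.15 0.09] F [ 0.38 -0.08 -0.25] M [-0.01  0.03  0.06] w 14.0
turn [ 0.14 -0.11 -0.02] shift [-0.     -0.0003  0.0345] q [-0.2   0.29  0.67  1.84 -0.2   1.08  1.96]
0.108 37 [ 476. -261.  111.] [ 498. -226.  114.]
0.114 83 [ 476. -261.  114.] [ 499. -226.  120.]
0.12 89 [ 476. -261.  120.] [ 499. -225.  126.]
0.126 82 [ 476. -260.  126.] [ 499. -226.  132.]
0.132 81 [ 476. -262.  132.] [ 499. -225.  138.]
0.138 87 [ 476. -263.  138.] [ 499. -224.  144.]
0.144 88 [ 476. -264.  144.] [ 498. -224.  150.]
```

View pics/side5c.png

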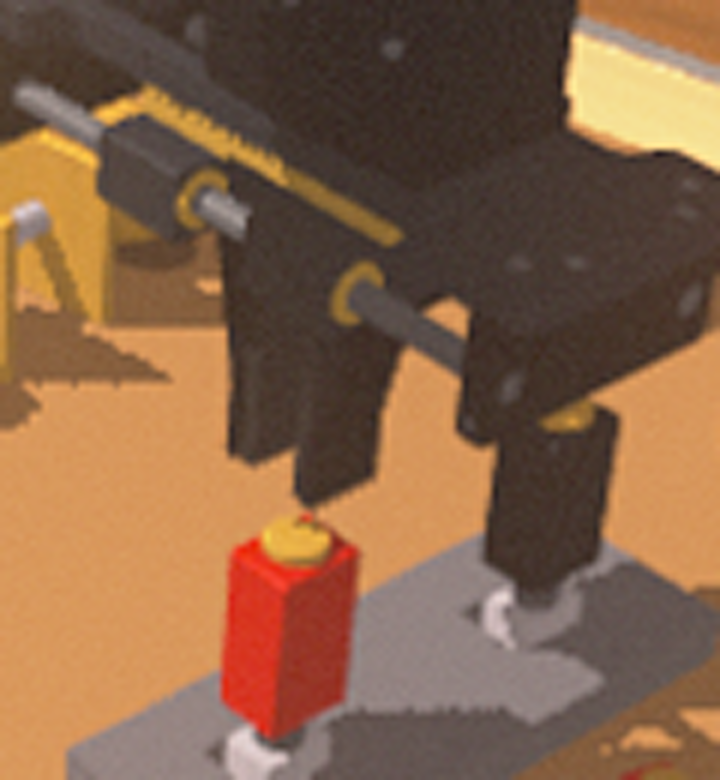

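View pics/top5c.png

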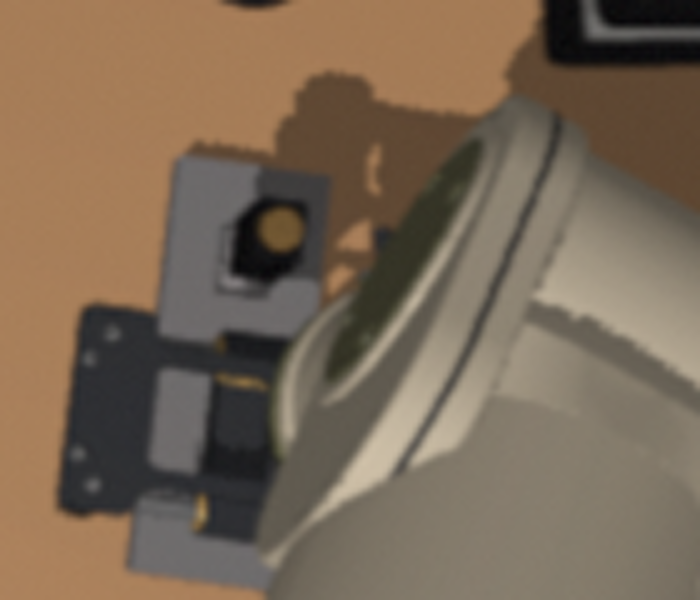

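Confirmed: the fingers closed freely to 14 mm above the stamp, with tips at crop (305,505) above the button at crop (297,540). True tip z is therefore reported z + 34.5 mm, and I'll rely on that. Opening, then descending to true 0.043 (reported 0.0085).

>>> carry_out(increments="0 0 0 0 0.0015 -0.003 0.06; 0 0 0 0 0.0015 -0.003 0.06; 0 0 0 0 0.0015 -0.003 0.06; 0 0 0 0 0.0015 -0.003 0.06; 0 0 0 0 0.0015 -0.003 0.06")

```text
time: 5.55
ee_pos: [0.4916, -0.2408, 0.0795]
eef_rot: [0.759, 0.651, 0.001, 0.0]
ft_force: [-0.8, 0.1, 0.2]
width: 0.0548
```

```bash
python3 d.py .4915 -.2405 .0085 81.2
```

```text
t 5.55 pos [ 491.6 -240.8   79.5] psi 81.18 tilt [0.14 0.09] F [-0.78  0.13  0.2 ] M [-0.05 -0.02  0.02] w 54.8
turn [ 0.13 -0.11 -0.02] shift [ 0.0001 -0.0003  0.071 ] q [-0.2   0.29  0.67  1.83 -0.2   1.09  1.96]
```

>>> carry_out(increments="0 0 0 0 0 0.010 0.06; 0 0 0 0 0 0.022 0.06; 0 0 0 0 0 0.034 0.06; 0 0 0 0 0 0.044 0.06; 0 0 0 0 0 0.050 0.06")

```text
time: 6.18
ee_pos: [0.4914, -0.2407, 0.0286]
eef_rot: [0.759, 0.651, 0.001, -0.0]
ft_force: [-0.4, -0.1, -1.3]
width: 0.0601
```

```bash
python3 d.py .4915 -.2405 .0085 81.2;python3 - <<'E'
from h import *
p,d=r.camera("side");crop(p,340,200,460,330,6,"pics/side6c.png")
E
```

```text
t 6.17 pos [ 491.4 -240.7   28.6] psi 81.17 tilt [0.1 0.1] F [-0.45 -0.11 -1.26] M [-0.    0.01  0.  ] w 60.1
turn [ 0.08 -0.11 -0.03] shift [0.0002 0.     0.0201] q [-0.17  0.36  0.64  1.87 -0.26  0.99  2.  ]
```

View pics/side6c.png

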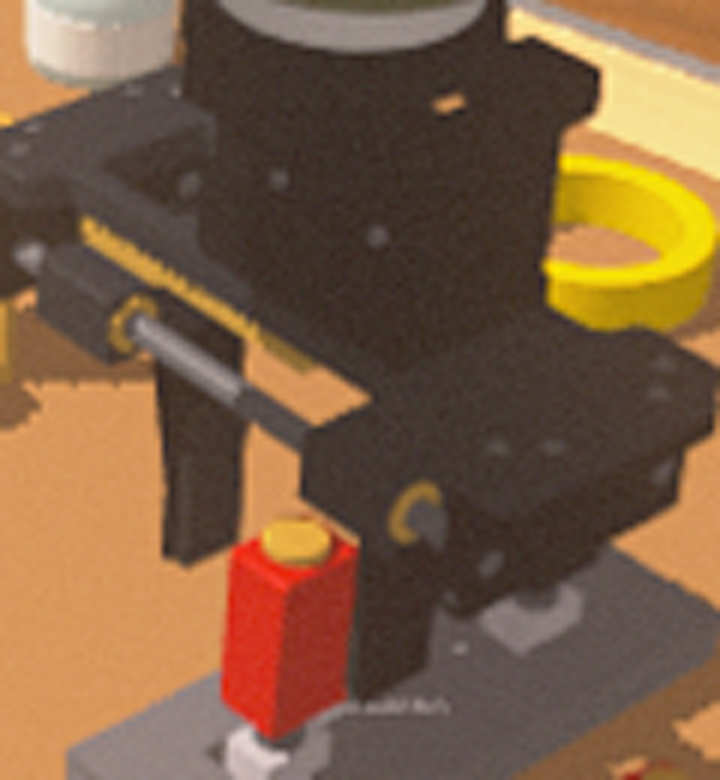

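The tips straddle the red handle, which is centred at crop (290,630), and nothing is touching. Going down the last 20 mm, then closing.

>>> carry_out(increments="0 0 0 0 0 0.010 0.06; 0 0 0 0 0 0.020 0.06; 0 0 0 0 0 0.020 0.05; 0 0 0 0 0 0.020 0.03; 0 0 0 0 0 0.020 0.02", squeeze=20)

```text
time: 6.85
ee_pos: [0.4915, -0.2406, 0.0085]
eef_rot: [0.759, 0.651, 0.001, -0.0]
ft_force: [-0.8, 0.4, 1.0]
width: 0.038
```

```bash
python3 d.py .4915 -.2405 .0085 81.2
```

```text
t 6.85 pos [ 491.5 -240.6    8.5] psi 81.17 tilt [0.1 0.1] F [-0.75  0.4   1.  ] M [-0.02 -0.07 -0.05] w 38.0
turn [ 0.09 -0.11 -0.03] shift [ 0.0001 -0.      0.    ] q [-0.16  0.39  0.63  1.89 -0.28  0.95  2.02]
```

>>> carry_out(increments="0 0 0 0 0 0 0.015; 0 0 0 0 0 0 0.015; 0 0 0 0 0 0 0.015; 0 0 0 0 0 0 0.015; 0 0 0 0 0 0 0.015", squeeze=45)

```text
time: 7.48
ee_pos: [0.4917, -0.2407, 0.0088]
eef_rot: [0.759, 0.651, 0.001, 0.0]
ft_force: [-0.8, 0.5, 5.1]
width: 0.0218
```

```bash
python3 d.py .4915 -.2405 .0085 81.2;python3 - <<'E'
from h import *
p,d=r.camera("side");crop(p,340,200,460,330,6,"pics/side7c.png")
E
```

```text
t 7.47 pos [ 491.7 -240.7    8.8] psi 81.17 tilt [0.13 0.09] F [-0.81  0.45  5.06] M [0.1  0.1  0.03] w 21.8
turn [ 0.11 -0.11 -0.03] shift [ 0.0001 -0.0002  0.0003] q [-0.16  0.39  0.63  1.89 -0.28  0.95  2.02]
```

View pics/side7c.png

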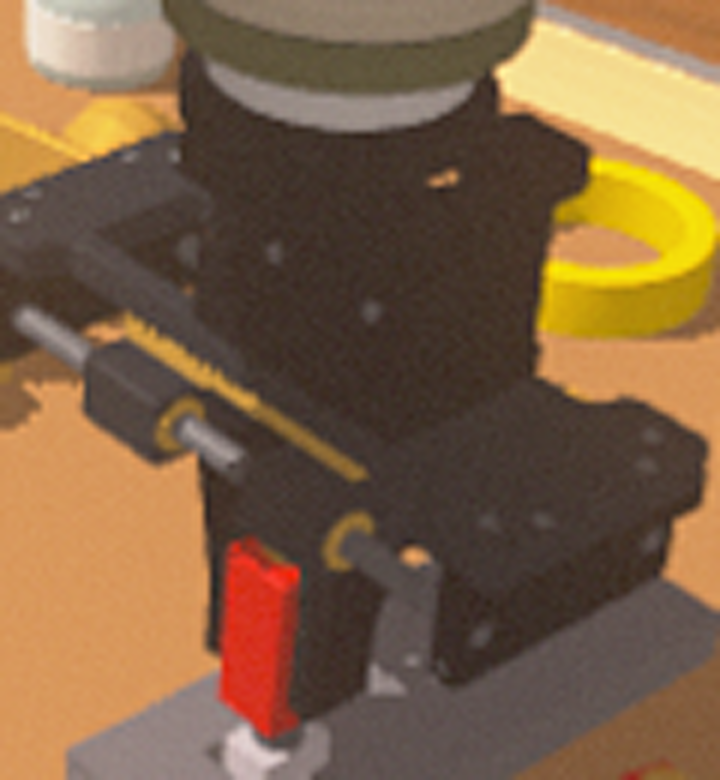

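The stamp is gripped, at 21.8 mm opening with the handle at crop (262,640). Lifting straight up.

>>> carry_out(increments="0 0 0 0 0 -0.003 0.015; 0 0 0 0 0 -0.008 0.015; 0 0 0 0 0 -0.020 0.015; 0 0 0 0 0 -0.040 0.015; 0 0 0 0 0 -0.065 0.015")

```text
time: 8.15
ee_pos: [0.4913, -0.2408, 0.0748]
eef_rot: [0.759, 0.651, 0.001, -0.0]
ft_force: [-0.6, -0.3, -2.0]
width: 0.0213
```

```bash
python3 d.py .535 -.08 .125 93
```

```text
t 8.15 pos [ 491.3 -240.8   74.8] psi 81.17 tilt [0.11 0.09] F [-0.64 -0.25 -2.02] M [ 0.02 -0.06 -0.01] w 21.3
turn [  0.1   -0.1  -11.83] shift [ 0.1657  0.0186 -0.0498] q [-0.2   0.29  0.67  1.84 -0.21  1.08  1.96]
```

>>> carry_out(increments="0 0 -3 0.033 0.004 -0.015 0.015; 0 0 -6 0.070 0.008 -0.03 0.015; 0 0 -9 0.110 0.012 -0.04 0.015; 0 0 -12 0.150 0.016 -0.05 0.015; 0 0 -15 0.190 0.02 -0.05 0.015")

```text
time: 8.78
ee_pos: [0.5409, -0.0551, 0.1269]
eef_rot: [0.668, 0.745, 0.002, 0.001]
ft_force: [-0.0, -0.6, -1.8]
width: 0.0215
```

```bash
python3 d.py .577 .151 .10 112.4
```

```text
t 8.78 pos [540.9 -55.1 126.9] psi 96.24 tilt [0.23 0.11] F [-0.02 -0.63 -1.85] M [0.03 0.05 0.  ] w 21.5
turn [  0.25  -0.05 -16.16] shift [0.2009 0.0582 0.0274] q [-0.46  0.2   0.54  1.79 -0.11  1.18  1.8 ]
```

>>> carry_out(increments="0 0 -4 0.050 0.014 0 0.015; 0 0 -8 0.100 0.028 0 0.015; 0.1 0 -12 0.145 0.042 0.003 0.015; 0.2 0 -16 0.182 0.053 0.01 0.015; 0.2 0 -16.2 0.201 0.058 0.017 0.015")

```text
time: 9.4
ee_pos: [0.5768, 0.1531, 0.1099]
eef_rot: [0.555, 0.832, 0.0, -0.0]
ft_force: [-0.4, -0.4, -1.5]
width: 0.0218
```

```bash
python3 d.py .577 .151 .10 112.4
```

```text
t 9.4 pos [576.8 153.1 109.9] psi 112.58 tilt [0.02 0.05] F [-0.42 -0.42 -1.49] M [ 0.02  0.11 -0.  ] w 21.8
turn [ 0.04 -0.04  0.18] shift [-0.002  -0.0007  0.0099] q [-0.65  0.33  0.38  1.66 -0.13  1.18  1.73]
```

>>> carry_out(increments="0 0 0.2 -0.002 -0.0007 0.01 0.015; 0 0 0.2 -0.002 -0.0007 0.02 0.015; 0 0 0.2 -0.002 -0.0007 0.03 0.015; 0 0 0.2 -0.002 -0.0007 0.033 0.015; 0 0 0.2 -0.002 -0.0007 0.033 0.015")

```text
time: 10.02
ee_pos: [0.577, 0.1506, 0.0769]
eef_rot: [0.557, 0.831, 0.0, -0.0]
ft_force: [0.1, -0.8, -2.6]
width: 0.0217
```

```bash
python3 d.py .577 .151 .08 112.4; python3 - <<'E'
from h import *
for n,c in(("side",(215,130,335,250)),("top",(190,170,310,290))):
    p,d=r.camera(n);np.savez(f"pics/{n}8.npz",p=p,d=d);crop(p,*c,5,f"pics/{n}8c.png")
E
```

```text
t 10.03 pos [577.  150.6  76.9] psi 112.34 tilt [0.01 0.05] F [ 0.1  -0.77 -2.61] M [0.04 0.03 0.07] w 21.7
turn [ 0.03 -0.04 -0.06] shift [ 0.0003  0.0002 -0.0031] q [-0.64  0.36  0.38  1.69 -0.15  1.11  1.74]
```

View pics/side8c.png

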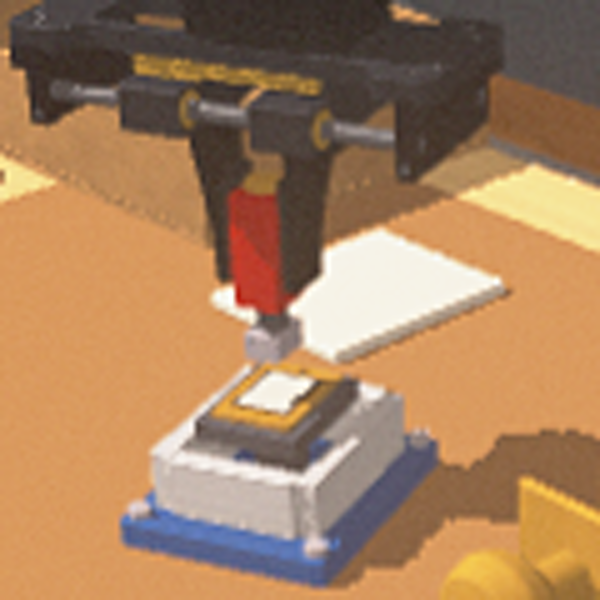

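View pics/top8c.png

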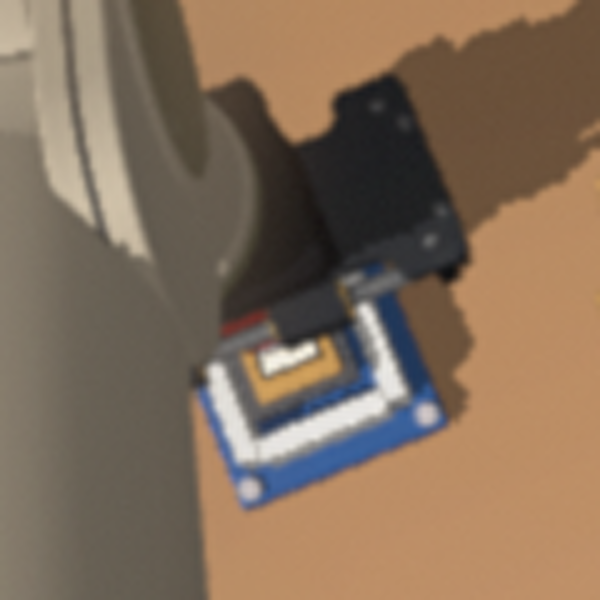

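```bash
python3 - <<'E'
from meas import *
x,y,z=.577,.1506,.0781
a=np.radians(22.3);ex=np.array([np.cos(a),np.sin(a),0]);ey=np.array([-np.sin(a),np.cos(a),0])
o=np.array([x,y,z])
b=[o+sx*.012*ex+sy*.008*ey+[0,0,h] for h in(0,.012) for sx,sy in((-1,-1),(1,-1),(1,1),(-1,1))]
q=(proj("side",b)-[215,130]+.5)*5-.5;print("die exp crop",np.round(q).tolist())
print("axis",np.round((proj("side",[o,o+[0,0,.08]])-[215,130]+.5)*5-.5))
I=np.load("pics/side8.npz");crop(I["p"],250,150,290,215,12,"pics/side8cc.png")
C=cloud("side",I["d"]);H,S,V=[t.astype(int) for t in cv2.split(cv2.cvtColor(I["p"],cv2.COLOR_BGR2HSV))]
m=(S>150)&((H<7)|(H>174))&(C[...,2]>.08);m=sub(m,(255,160,285,200))
P=C[m]
for lo in np.arange(.1,.165,.01):
    k=(P[:,2]>=lo)&(P[:,2]<lo+.01)
    if k.sum(): 
        Q=P[k]-o; print(round(lo,3),k.sum(),"jigx",np.round([(Q@ex).min()*1e3,(Q@ex).max()*1e3],1),"jigy",np.round([(Q@ey).min()*1e3,(Q@ey).max()*1e3],1), "med front x",np.round(np.median(Q@ex)*1e3,1))
m=sub((S<50),(262,190,276,203));
for v in range(190,204):
    print(v,[ (int(u),*np.round(C[v,u]*1000).astype(int).tolist()) for u in range(263,276,4)])
E
```

```text
die exp crop [[274.0, 360.0], [300.0, 338.0], [267.0, 332.0], [241.0, 354.0], [273.0, 335.0], [298.0, 313.0], [266.0, 307.0], [239.0, 329.0]]
axis [[271. 346.]
 [259. 174.]]
0.1 28 jigx [-18.3  -2.1] jigy [-14.7   8.1] med front x -14.0
0.11 45 jigx [-17.6  -8.4] jigy [-14.4  11.7] med front x -15.0
0.12 42 jigx [-18.2 -11. ] jigy [-14.    8.1] med front x -15.1
0.13 44 jigx [-17.8 -11.9] jigy [-14.1   7.6] med front x -15.0
0.14 43 jigx [-18.   -7.8] jigy [-14.4   6. ] med front x -15.0
0.15 24 jigx [-18.8  -5.8] jigy [-13.7   9.6] med front x -13.5
190 [(263, 559, 146, 107), (267, 567, 142, 105), (271, 571, 134, 107), (275, 713, 295, 6)]
191 [(263, 562, 149, 102), (267, 565, 140, 104), (271, 571, 134, 104), (275, 707, 288, 7)]
192 [(263, 686, 312, 4), (267, 566, 141, 101), (271, 571, 134, 102), (275, 705, 285, 6)]
193 [(263, 684, 310, 2), (267, 570, 147, 96), (271, 577, 141, 95), (275, 700, 280, 7)]
194 [(263, 685, 311, -2), (267, 568, 144, 95), (271, 578, 143, 92), (275, 590, 144, 87)]
195 [(263, 682, 308, -2), (267, 569, 146, 92), (271, 575, 139, 92), (275, 590, 145, 84)]
196 [(263, 679, 303, -2), (267, 570, 147, 89), (271, 575, 139, 89), (275, 589, 144, 83)]
197 [(263, 673, 296, -1), (267, 567, 144, 88), (271, 572, 137, 89), (275, 590, 145, 80)]
198 [(263, 673, 297, -4), (267, 568, 145, 85), (271, 574, 138, 85), (275, 589, 143, 78)]
199 [(263, 668, 290, -3), (267, 567, 144, 83), (271, 573, 137, 84), (275, 686, 264, 0)]
200 [(263, 664, 285, -3), (267, 565, 142, 82), (271, 573, 138, 81), (275, 683, 261, -1)]
201 [(263, 656, 275, 1), (267, 565, 142, 80), (271, 572, 138, 79), (275, 681, 259, -2)]
202 [(263, 653, 272, 1), (267, 565, 142, 78), (271, 572, 137, 77), (275, 678, 254, -2)]
203 [(263, 653, 272, -2), (267, 589, 173, 56), (271, 595, 167, 56), (275, 602, 161, 55)]
```

View pics/side8cc.png

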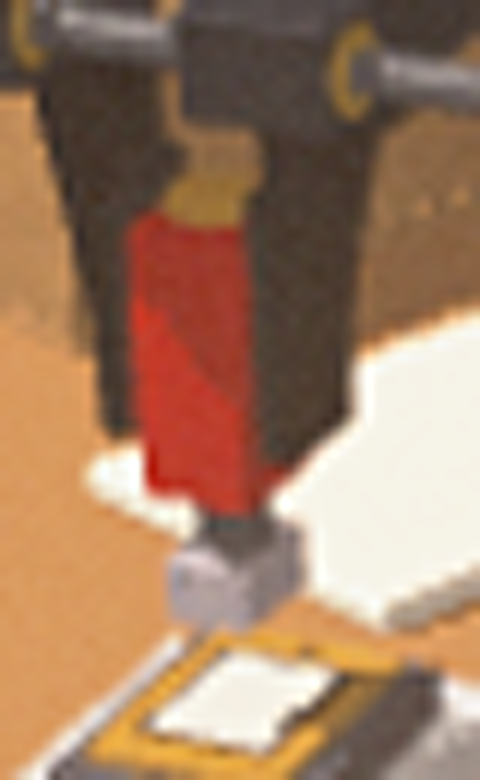

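The stamp hangs plumb, with the front face of the handle at the same jig x at every height. The die corners at side (269.6,202), (263.6,200.4) and (274.5,197.8) lie within about 0.5 px of where the measured pose predicts, so stamp and field agree to about 1 mm. I'll apply a small centring correction, then feel downward.

```bash
python3 d.py .5781 .1518 .066 112.4
```

```text
t 10.12 pos [577.2 150.9  77.3] psi 112.36 tilt [0.05 0.07] F [-0.61  0.2  -2.55] M [-0.   -0.02  0.05] w 21.7
turn [ 0.07 -0.04 -0.04] shift [0.0005 0.0012 0.0113] q [-0.64  0.36  0.38  1.69 -0.15  1.11  1.74]
```

>>> carry_out(increments="0 0 0 0.0005 0.0012 0.003 0.015; 0 0 0 0.0005 0.0012 0.006 0.015; 0 0 0 0.0005 0.0012 0.009 0.015; 0 0 0 0.0005 0.0012 0.011 0.015; 0 0 0 0.0005 0.0012 0.011 0.015")

```text
time: 10.75
ee_pos: [0.578, 0.1518, 0.0661]
eef_rot: [0.557, 0.831, 0.001, -0.0]
ft_force: [-0.4, 0.2, -1.2]
width: 0.0219
```

```bash
python3 d.py .5781 .1518 .066 112.4; python3 - <<'E'
from h import *
p,d=r.camera("side");crop(p,245,150,305,225,10,"pics/side9c.png")
E
```

```text
t 10.75 pos [578.  151.8  66.1] psi 112.37 tilt [0.04 0.06] F [-0.39  0.19 -1.16] M [ 0.08  0.03 -0.  ] w 21.9
turn [ 0.06 -0.04 -0.03] shift [-0.0001  0.      0.0001] q [-0.64  0.38  0.37  1.7  -0.15  1.09  1.75]
```

View pics/side9c.png

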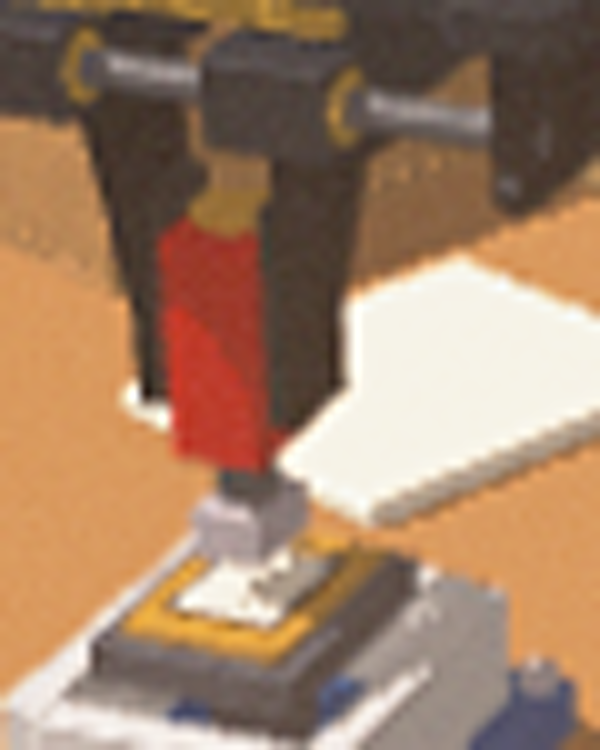

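>>> carry_out(increments="0 0 0 0 0 0.001 0.015; 0 0 0 0 0 0.002 0.015; 0 0 0 0 0 0.003 0.015; 0 0 0 0 0 0.004 0.015; 0 0 0 0 0 0.005 0.015")

```text
time: 11.42
ee_pos: [0.5781, 0.1519, 0.0612]
eef_rot: [0.557, 0.831, 0.001, 0.0]
ft_force: [0.4, 0.4, -1.4]
width: 0.0216
```

>>> carry_out(increments="0 0 0 0 0 0.0004 0.015; 0 0 0 0 0 0.0008 0.015; 0 0 0 0 0 0.0012 0.015; 0 0 0 0 0 0.0016 0.015; 0 0 0 0 0 0.002 0.015")

```text
time: 12.05
ee_pos: [0.5781, 0.1519, 0.0592]
eef_rot: [0.557, 0.831, 0.001, 0.0]
ft_force: [-0.0, -0.3, -2.1]
width: 0.022
```

```bash
python3 d.py .5781 .1518 .056 112.4; python3 - <<'E'
from h import *
p,d=r.camera("side");crop(p,245,150,305,225,10,"pics/side10c.png")
E
```

```text
t 12.05 pos [578.1 151.9  59.2] psi 112.37 tilt [0.05 0.06] F [-0.01 -0.35 -2.09] M [0.06 0.06 0.01] w 22.0
turn [ 0.07 -0.04 -0.03] shift [-0.0001 -0.0001  0.0032] q [-0.64  0.39  0.37  1.7  -0.16  1.08  1.75]
```

View pics/side10c.png

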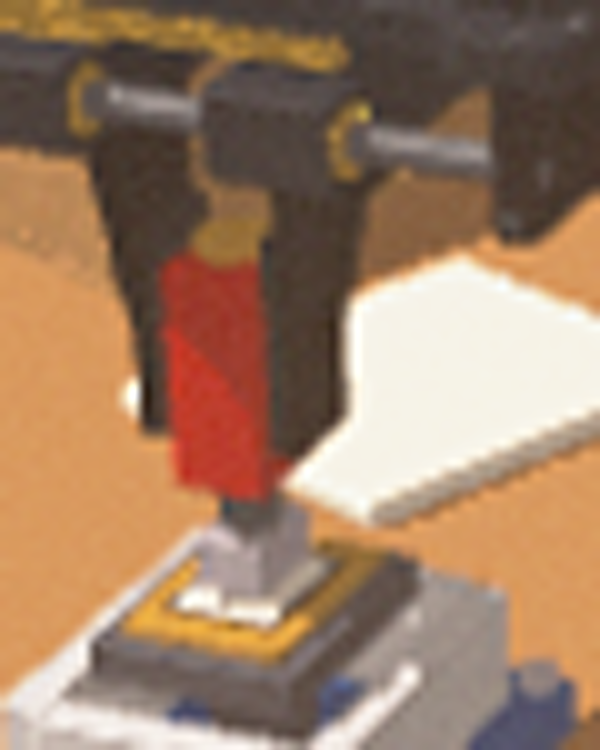

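The die, with its near corner at crop (258,600), sits inside the white field with white showing on the visible front and right sides. It is not in contact yet. I continue in 2 mm steps.

>>> carry_out(increments="0 0 0 0 0 0.0004 0.015; 0 0 0 0 0 0.0008 0.015; 0 0 0 0 0 0.0012 0.015; 0 0 0 0 0 0.0016 0.015; 0 0 0 0 0 0.002 0.015")

```text
time: 12.72
ee_pos: [0.5781, 0.1519, 0.0571]
eef_rot: [0.557, 0.831, 0.001, 0.0]
ft_force: [-0.7, -0.5, -3.2]
width: 0.0217
```

>>> carry_out(increments="0 0 0 0 0 0.0004 0.015; 0 0 0 0 0 0.0008 0.015; 0 0 0 0 0 0.0012 0.015; 0 0 0 0 0 0.0016 0.015; 0 0 0 0 0 0.002 0.015")

```text
time: 13.35
ee_pos: [0.5782, 0.1519, 0.0553]
eef_rot: [0.557, 0.831, 0.001, 0.0]
ft_force: [-1.2, 0.1, 2.6]
width: 0.0215
```

Contact at reported z≈0.0556; the reading is now +2.6 against a hanging baseline of −2.1, so about 5 N. Pressing about 1.4 mm further.

>>> carry_out(increments="0 0 0 0 0 0.0005 0.015; 0 0 0 0 0 0.0009 0.015; 0 0 0 0 0 0.0012 0.015; 0 0 0 0 0 0.0014 0.015; 0 0 0 0 0 0.0014 0.015")

```text
time: 13.98
ee_pos: [0.5783, 0.1519, 0.0544]
eef_rot: [0.557, 0.831, 0.001, 0.0]
ft_force: [-3.0, -1.0, 6.9]
width: 0.0216
```

```bash
python3 d.py .5781 .1518 .054 112.4; python3 - <<'E'
from h import *
p,d=r.camera("side");crop(p,245,150,305,225,10,"pics/side11c.png")
E
python3 d.py .5781 .1518 .054 112.4
```

```text
t 13.97 pos [578.3 151.9  54.4] psi 112.36 tilt [0.07 0.08] F [-2.96 -1.02  6.92] M [-0.23  0.88  0.01] w 21.6
turn [ 0.1  -0.05 -0.04] shift [-0.     -0.0003  0.0004] q [-0.63  0.39  0.37  1.71 -0.16  1.07  1.75]
t 14.03 pos [578.3 151.9  54.4] psi 112.36 tilt [0.07 0.08] F [-2.42 -0.2   5.89] M [-0.14  0.86 -0.01] w 21.5
turn [ 0.1  -0.05 -0.04] shift [-0.     -0.0003  0.0004] q [-0.63  0.39  0.37  1.71 -0.16  1.07  1.75]
```

View pics/side11c.png

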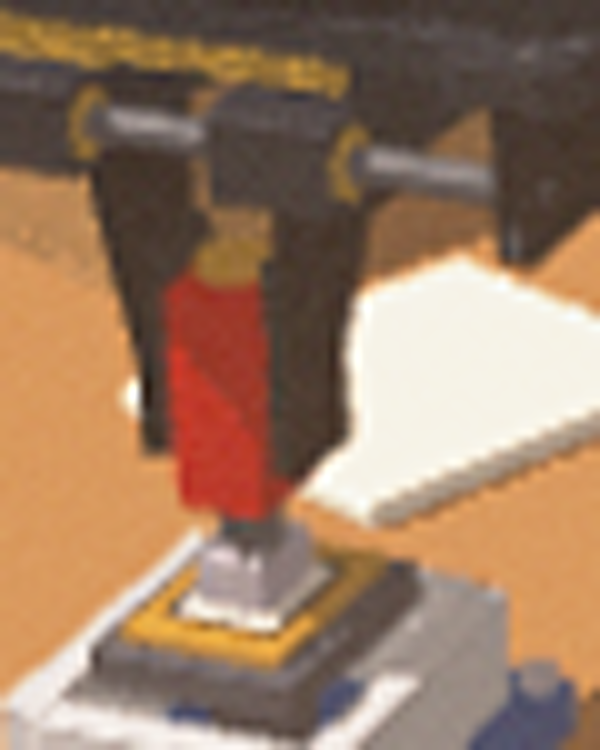

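>>> carry_out(increments="0 0 0 0 0 0.0007 0.015; 0 0 0 0 -0.0001 0.0010 0.015; 0 0 0 0 -0.0002 0.0013 0.015; 0 0 0 0 -0.0002 0.0015 0.015; 0 0 0 0 -0.0002 0.0015 0.015")

```text
time: 14.65
ee_pos: [0.5784, 0.1519, 0.0537]
eef_rot: [0.557, 0.831, 0.001, 0.0]
ft_force: [-3.5, -1.5, 10.1]
width: 0.0222
```

```bash
python3 d.py .5781 .1518 .053 112.4; python3 - <<'E'
from h import *
c=np.array([[200,592],[262,607],[310,580],[178,603],[273,630],[330,572]],float)
print(np.round(plane("side",(c+.5)/10-.5+[245,150],.055)*1000,1).tolist())
E
```

```text
t 14.65 pos [578.4 151.9  53.7] psi 112.36 tilt [0.1  0.11] F [-3.46 -1.52 10.13] M [-0.23  1.14 -0.02] w 22.2
turn [ 0.13 -0.06 -0.04] shift [-0.     -0.0003  0.0007] q [-0.63  0.39  0.37  1.71 -0.16  1.07  1.75]
[[567.9, 156.2, 55.0], [572.9, 141.0, 55.0], [588.6, 143.4, 55.0], [561.2, 155.6, 55.0], [567.6, 131.1, 55.0], [594.2, 143.1, 55.0]]
```

The reading is 10.1, so about 12 N on the tag with the hanging weight removed. Holding that same target for about 2 s.

>>> carry_out(increments="0 0 0 0 -0.0001 0.0008 0.015; 0 0 0 0 -0.0001 0.0008 0.015; 0 0 0 0 -0.0001 0.0008 0.015; 0 0 0 0 -0.0001 0.0008 0.015; 0 0 0 0 -0.0001 0.0008 0.015")

```text
time: 15.28
ee_pos: [0.5785, 0.152, 0.0537]
eef_rot: [0.557, 0.831, 0.002, 0.0]
ft_force: [-4.8, -1.3, 10.3]
width: 0.022
```

>>> carry_out(increments="0 0 0 0 -0.0003 0.0008 0.015; 0 0 0 0 -0.0005 0.0008 0.015; 0 0 0 0 -0.0006 0.0008 0.015; 0 0 0 0 -0.0006 0.0008 0.015; 0 0 0 0 -0.0006 0.0008 0.015")

```text
time: 15.9
ee_pos: [0.5783, 0.1519, 0.0538]
eef_rot: [0.557, 0.831, 0.002, 0.0]
ft_force: [-3.0, -0.7, 8.9]
width: 0.0216
```

```bash
python3 d.py .5781 .1518 .053 112.4
```

```text
t 15.9 pos [578.3 151.9  53.8] psi 112.36 tilt [0.17 0.17] F [-2.97 -0.73  8.91] M [-0.14  0.89  0.02] w 21.6
turn [ 0.22 -0.09 -0.04] shift [-0.     -0.0002  0.0008] q [-0.63  0.39  0.37  1.71 -0.16  1.07  1.75]
```

>>> carry_out(increments="0.1 0 0 0 -0.0005 0.0010 0.015; 0.1 0 0 0 -0.0005 0.0010 0.015; 0.1 0 0 0 -0.0005 0.0010 0.015; 0.1 0 0 0 -0.0005 0.0010 0.015; 0.1 0 0 0 -0.0005 0.0010 0.015")

```text
time: 16.52
ee_pos: [0.5783, 0.1519, 0.0537]
eef_rot: [0.557, 0.831, 0.002, 0.0]
ft_force: [-3.3, -1.0, 9.5]
width: 0.0219
```

```bash
python3 d.py .5781 .1518 .053 112.4
```

```text
t 16.52 pos [578.3 151.9  53.7] psi 112.36 tilt [0.13 0.16] F [-3.29 -1.    9.51] M [-0.15  0.92 -0.  ] w 21.9
turn [ 0.19 -0.1  -0.04] shift [-0.     -0.0003  0.0007] q [-0.63  0.39  0.37  1.71 -0.16  1.07  1.75]
```

Held at about 11–12.5 N from t≈14.5 to 16.5 s. Unloading straight up, gently at first.

>>> carry_out(increments="0.1 0 0 0 -0.0004 0.0003 0.015; 0.1 0 0 0 -0.0003 -0.0005 0.015; 0.1 0 0 0 -0.0002 -0.0013 0.015; 0.1 0 0 0 -0.0002 -0.0025 0.015; 0.1 0 0 0 -0.0002 -0.0045 0.015")

```text
time: 17.15
ee_pos: [0.5779, 0.1518, 0.0578]
eef_rot: [0.557, 0.831, 0.001, -0.0]
ft_force: [0.8, 0.0, -2.1]
width: 0.0216
```

>>> carry_out(increments="0 0 0 0 0 -0.003 0.015; 0 0 0 0 0 -0.009 0.015; 0 0 0 0 0 -0.020 0.015; 0 0 0 0 0 -0.035 0.015; 0 0 0 0 0 -0.055 0.015")

```text
time: 17.77
ee_pos: [0.5779, 0.1516, 0.1141]
eef_rot: [0.557, 0.831, 0.001, -0.0]
ft_force: [0.2, -0.2, -1.7]
width: 0.0219
```

```bash
python3 d.py .540 -.055 .125 96.5; python3 - <<'E'
from h import *
p,d=r.camera("side");crop(p,215,100,335,250,4,"pics/side12c.png")
E
```

```text
t 17.77 pos [577.9 151.6 114.1] psi 112.35 tilt [0.02 0.11] F [ 0.19 -0.2  -1.71] M [0.07 0.01 0.04] w 21.9
turn [ 0.04 -0.1  15.85] shift [-0.1767 -0.1136 -0.0114] q [-0.65  0.33  0.39  1.65 -0.13  1.18  1.73]
```

View pics/side12c.png

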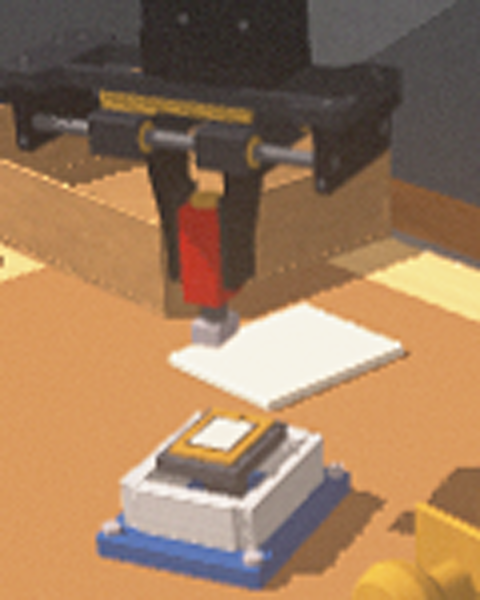

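The tag is clear and the stamp is still upright and held, with the die at crop (213,330). Returning to the rack.

>>> carry_out(increments="0 0 3.5 -0.035 -0.022 -0.006 0.015; 0 0 7 -0.075 -0.048 -0.011 0.015; 0 0 10.5 -0.115 -0.074 -0.012 0.015; 0 0 14 -0.155 -0.100 -0.012 0.015; 0 0 17.5 -0.195 -0.125 -0.012 0.015")

```text
time: 18.45
ee_pos: [0.5378, -0.0775, 0.1289]
eef_rot: [0.677, 0.736, 0.003, 0.001]
ft_force: [1.5, -0.5, -1.9]
width: 0.022
```

```bash
python3 d.py .4917 -.2407 .09 81.17
```

```text
t 18.45 pos [537.8 -77.5 128.9] psi 94.72 tilt [0.31 0.22] F [ 1.47 -0.5  -1.93] M [ 0.04 -0.03 -0.04] w 22.0
turn [ 0.3  -0.23 13.55] shift [-0.159  -0.0596  0.038 ] q [-0.43  0.2   0.56  1.79 -0.12  1.18  1.82]
```

>>> carry_out(increments="0.1 -0.1 4 -0.045 -0.017 0 0.015; 0.2 -0.1 8 -0.085 -0.032 0.006 0.015; 0.3 -0.2 12 -0.122 -0.046 0.014 0.015; 0.3 -0.2 13.5 -0.150 -0.056 0.024 0.015; 0.3 -0.2 13.5 -0.159 -0.0596 0.033 0.015")

```text
time: 19.08
ee_pos: [0.4911, -0.2425, 0.0951]
eef_rot: [0.76, 0.65, 0.0, 0.0]
ft_force: [-0.8, 1.1, -2.2]
width: 0.0213
```

>>> carry_out(increments="0 0 0 0 0 0 0.015; 0 0 0 0 0 0 0.015; 0 0 0 0 0 0 0.015; 0 0 0 0 0 0 0.015; 0 0 0 0 0 0 0.015")

```text
time: 19.7
ee_pos: [0.4913, -0.2423, 0.0952]
eef_rot: [0.76, 0.65, 0.0, 0.0]
ft_force: [1.1, -0.4, -2.0]
width: 0.0221
```

```bash
python3 d.py .4917 -.2407 .035 81.17
```

```text
t 19.7 pos [ 491.3 -242.3   95.2] psi 81.1 tilt [0.05 0.01] F [ 1.07 -0.4  -1.98] M [-0.01  0.05 -0.01] w 22.1
turn [ 0.05 -0.01 -0.07] shift [0.0016 0.0001 0.0603] q [-0.21  0.27  0.68  1.81 -0.19  1.12  1.95]
```

>>> carry_out(increments="0 0 0 0.0015 0.0002 0.014 0.015; 0 0 0 0.0016 0.0002 0.030 0.015; 0 0 0 0.0016 0.0002 0.046 0.015; 0 0 0 0.0016 0.0002 0.060 0.015; 0 0 0 0.0016 0.0002 0.068 0.015")

```text
time: 20.32
ee_pos: [0.4912, -0.2407, 0.026]
eef_rot: [0.76, 0.65, -0.0, -0.0]
ft_force: [0.3, -0.7, -1.8]
width: 0.022
```

```bash
python3 d.py .4917 -.2407 .0095 81.17; python3 - <<'E'
from h import *
p,d=r.camera("side");crop(p,350,240,450,340,6,"pics/side13c.png")
E
```

```text
t 20.32 pos [ 491.2 -240.7   26. ] psi 81.1 tilt [-0.03  0.01] F [ 0.26 -0.75 -1.8 ] M [-0.02  0.    0.04] w 22.0
turn [-0.03 -0.01 -0.07] shift [0.     0.0005 0.0165] q [-0.18  0.36  0.65  1.88 -0.26  0.99  2.  ]
```

View pics/side13c.png

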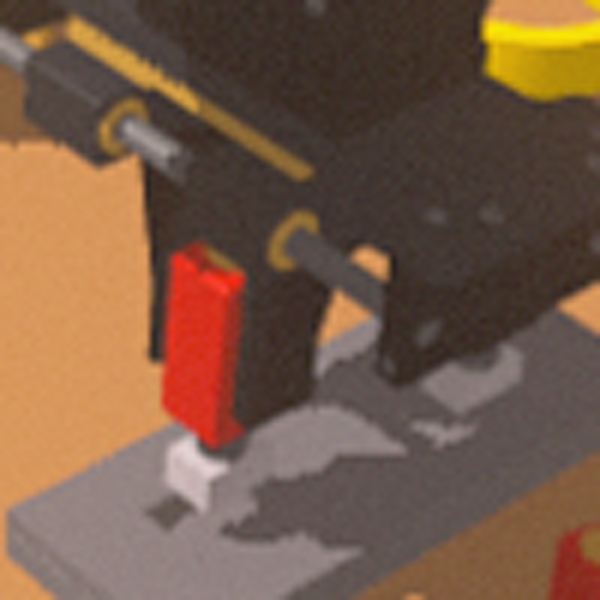

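The die at crop (195,475) is directly over the dark well at crop (165,512). Lowering it in.

>>> carry_out(increments="0 0 0 0 0.0004 0.005 0.015; 0 0 0 0 0.0004 0.009 0.015; 0 0 0 0 0.0004 0.013 0.015; 0 0 0 0 0.0004 0.0155 0.015; 0 0 0 0 0.0004 0.0165 0.015")

```text
time: 21.0
ee_pos: [0.4914, -0.2405, 0.0089]
eef_rot: [0.76, 0.65, -0.0, -0.0]
ft_force: [-0.4, -0.0, -2.7]
width: 0.0218
```

```bash
python3 d.py .4917 -.2407 .0088 81.17; python3 - <<'E'
from h import *
p,d=r.camera("side");crop(p,350,240,450,340,6,"pics/side14c.png")
E
```

```text
t 21.0 pos [ 491.4 -240.5    8.9] psi 81.1 tilt [-0.06  0.02] F [-0.36 -0.03 -2.74] M [ 0.01 -0.05  0.02] w 21.8
turn [-0.06 -0.01 -0.07] shift [-0.0001  0.0004  0.0001] q [-0.17  0.39  0.64  1.89 -0.28  0.96  2.02]
```

View pics/side14c.png

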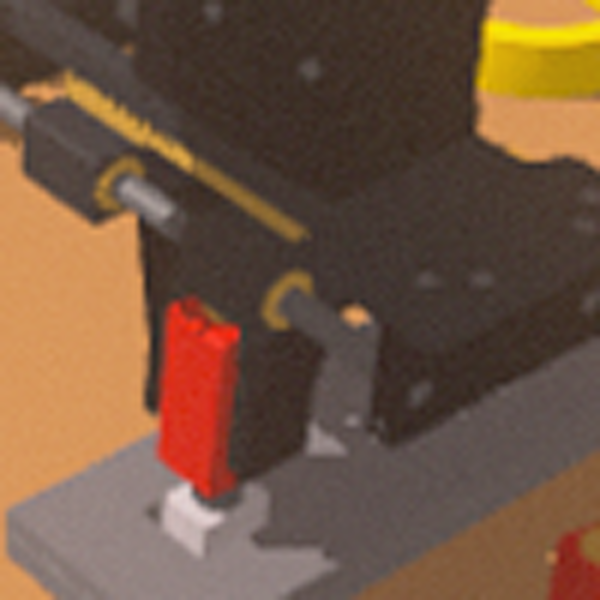

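The die is inside the well but not yet on its floor, since the weight is still on the wrist. Lowering slightly more.

>>> carry_out(increments="0 0 0 0 0 0.0003 0.015; 0 0 0 0 0 0.0005 0.015; 0 0 0 0 0 0.0007 0.015; 0 0 0 0 0 0.0008 0.015; 0 0 0 0 0 0.0008 0.015")

```text
time: 21.68
ee_pos: [0.4915, -0.2406, 0.0087]
eef_rot: [0.76, 0.65, 0.0, -0.001]
ft_force: [-3.4, 1.4, 8.5]
width: 0.022
```

The floor is reached at z=0.0087, the same height as at the grasp. Releasing.

>>> carry_out(increments="0 0 0 0 0 0 0.015; 0 0 0 0 0 0 0.03; 0 0 0 0 0 0 0.06; 0 0 0 0 0 0 0.06; 0 0 0 0 0 0 0.06", squeeze=20)

```text
time: 22.3
ee_pos: [0.4915, -0.2406, 0.0087]
eef_rot: [0.76, 0.65, -0.0, -0.0]
ft_force: [0.1, -0.6, -0.5]
width: 0.0521
```

>>> carry_out(increments="0 0 0 0 0 0 0.06; 0 0 0 0 0 0 0.06; 0 0 0 0 0 0 0.06; 0 0 0 0 0 0 0.06; 0 0 0 0 0 0 0.06")

```text
time: 22.92
ee_pos: [0.4915, -0.2406, 0.0087]
eef_rot: [0.76, 0.65, 0.0, -0.0]
ft_force: [0.4, -0.6, -0.1]
width: 0.06
```

```bash
python3 d.py .4917 -.2407 .1 81.17; python3 - <<'E'
from h import *
p,d=r.camera("side");crop(p,350,240,450,340,6,"pics/side15c.png")
E
```

```text
t 22.93 pos [ 491.5 -240.6    8.7] psi 81.09 tilt [-0.04  0.04] F [ 0.42 -0.56 -0.14] M [ 0.   -0.01 -0.03] w 60.0
turn [-0.04 -0.04 -0.08] shift [-0.      0.0002 -0.0913] q [-0.17  0.39  0.64  1.89 -0.28  0.96  2.02]
```

View pics/side15c.png

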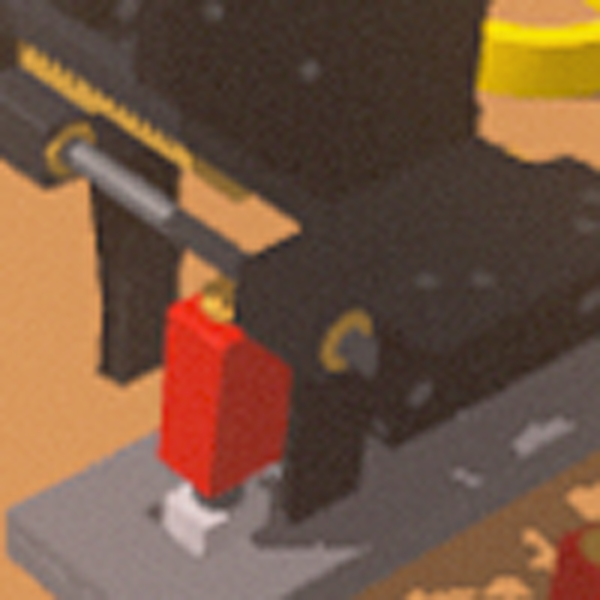

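The stamp stands free, with the handle at crop (220,400) and the fingers clear on both sides. Rising straight up, then a check.

>>> carry_out(increments="0 0 0 0 0 -0.010 0.06; 0 0 0 0 0 -0.030 0.06; 0 0 0 0 0 -0.060 0.06; 0 0 0 0 0 -0.100 0.06; 0 0 0 0 0 -0.140 0.06")

```text
time: 23.6
ee_pos: [0.4914, -0.2409, 0.1507]
eef_rot: [0.76, 0.65, 0.0, -0.0]
ft_force: [1.7, -0.1, -0.1]
width: 0.0596
```

>>> carry_out(increments="0 0 0 0.03 0 -0.020 0.06; 0 0 0 0.07 0 -0.040 0.06; 0 0 0 0.12 0 -0.040 0.06; 0 0 0 0.17 0 -0.040 0.06; 0 0 0 0.22 0 -0.040 0.06")

```text
time: 24.22
ee_pos: [0.5257, -0.0222, 0.1918]
eef_rot: [0.76, 0.65, 0.001, -0.0]
ft_force: [0.7, -0.3, -0.5]
width: 0.06
```

```bash
python3 - <<'E'
from h import *
for n in("side","top"):
    p,d=r.camera(n);cv2.imwrite(f"pics/{n}20.png",p);np.savez(f"pics/{n}20.npz",p=p,d=d)
s=r.read_state();print(s["time"],s["ee_pos"],s["ft_force"],s["width"])
E
```

```text
24.325 [ 0.52603035 -0.01728376  0.19117087] [-0.00970592  1.70628799 -0.29880196] 0.05994151348527983
```

View pics/side20.png

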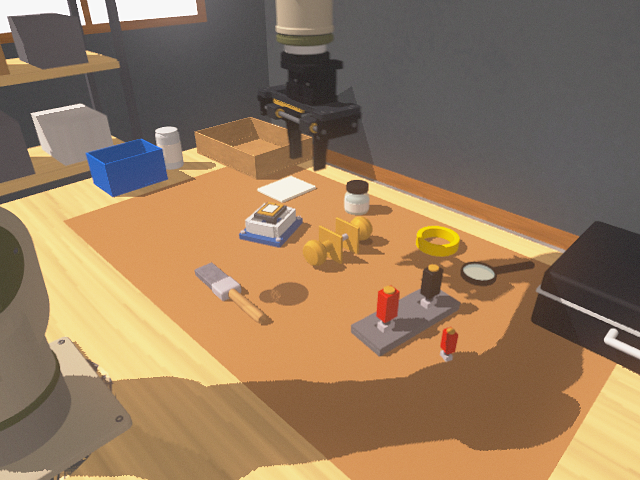

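View pics/top20.png

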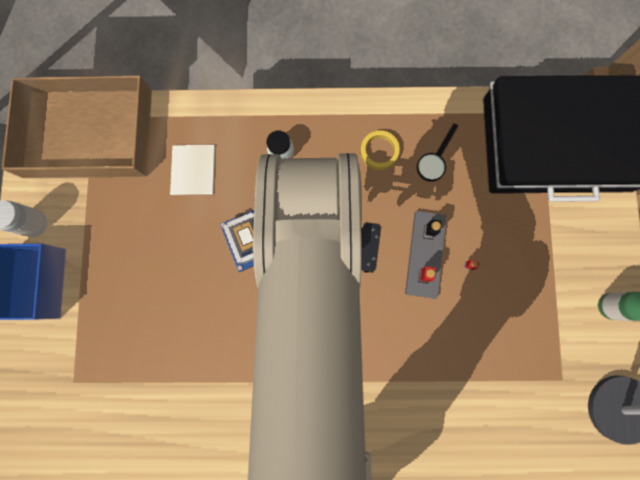

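The red stamp stands upright in its own well at side (388,305) and top (429,273). The black stamp at (431,283), the small red one at (449,343), the jig and all other items are where they were, and the arm is clear. Letting the arm settle, then handing in.

>>> carry_out(increments="0 0 0 0 0 0 0.06; 0 0 0 0 0 0 0.06; 0 0 0 0 0 0 0.06; 0 0 0 0 0 0 0.06; 0 0 0 0 0 0 0.06")

```text
time: 24.95
ee_pos: [0.526, -0.0177, 0.1912]
eef_rot: [0.758, 0.653, 0.001, -0.001]
ft_force: [-0.4, 0.3, -0.5]
width: 0.0598
```

```bash
python3 - <<'E'
from bench import r
print(r.close_job())
E
```

```text
the job is handed in; nothing more can be done
None
```

The job is handed in at about 25 s. I took the large red stamp from its rack well, stood its die in the tag's white field, pressed, lifted it off and put it back upright in the same well, let go.

- **Press:** force on the tag was about 11–12.5 N from t≈14.5 to 16.5 s, after allowing for the stamp's weight. No reading came near 20 N, but I only had readings at the end of each move. Contact came at a reported height of about 0.0556 m.
- **Alignment:** before contact, the die's position and lengthwise direction matched the field to about 1–2 mm in the side view, with white visible on the sides I could see. The top view was partly blocked by the arm, so I could not check the far sides.
- **Last pictures:** the red stamp is upright in its well, the gripper is clear, and everything visible, including the black stamp and small red stamp, looks unmoved. The arm hid part of the top view.

**What disagreed or was not perfect:**
- The reported tool height was about 34 mm lower than the cameras showed. I confirmed the cameras were right by closing the fingers in free air above the stamp, and worked from that.
- A sideways force of 3–5 N built up during the press. I trimmed it back while holding; tool drift stayed within about 0.4 mm.
- The stamp touched the well floor with about 8–10 N before I released it.

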